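Lock the noodle cutter's guard and prove its trip switch

ROBOT

A 6-joint arm with a two-finger parallel gripper is mounted at the origin on the work surface. World frame = base frame: x ahead of the robot, y to its left, z up, the work surface at z = 0. Lengths are in m, angles in rad, forces in N, time in s.
With the tool pointing down it reaches from about 0.375 to 0.9 m from the base axis. Payload 3.1 kg.
Tool frame: the origin (TCP) lies midway between the tips of the shut fingers; the grasp point (between the pads) lies 19 mm behind it; z points along the fingers, y is the direction in which the jaws open and shut (so a half turn about z gives the same grasp; the last joint's range is limited). The gripper opens to 85 mm and grips with 20 to 120 N. Pads are 22 mm wide; open, the fingers measure 114 mm over their backs; the gripper's body (76 mm by 85 mm) begins 54 mm behind the grasp point. The pads swing forward as they close: fully open they stand 13 mm farther back than shut.
Start: joints at [-0.178, 0.527, 1.433, -0, 1.181, -0.178], TCP at [0.625, 0, 0.231] pointing down, gripper open.
Joint ranges: [-3.08, 3.08], [-0.75, 2.2], [0.22, 2.44], [-1.43, 4.57], [0, 2.65], [-2.85, 2.85]. Speed limits (rad/s): [2.79, 2.79, 3.14, 3.14, 3.14, 3.14].

INTERFACE

Orientations are given as a unit quaternion [x, y, z, w].
In Python, from station import manip gives the robot as it stands. The module is installed in compiled form; this text tells all that it offers.
- The arm moves only by the tool drive_tool, never from a script. Its argument "deltas" is one flat list of numbers, 4 for each row, row after row: the shift along the tool's x, y, z in cm, then the turn about the tool's z in degrees. A call has 1 to 12 rows; each row is the pose to reach, as a shift and turn from the pose measured when the call began, along the tool's axes at that moment; what a row does not reach only later rows make up. A row lasts 1/10 s, in which the tool goes at most 50 mm and 8.59 degrees, less where a joint would pass 70% of its speed; a pose out of reach is approached as far as the arm can. A call with a gripper value outside its range is refused whole. "hand" is the finger opening in cm, from 0 to 8.54, set as the call begins (left out, the last holds). The fingers move at their own pace and stop on an object; "squeeze" is the grip in N (left out, the last holds). Time passes only in rows, so rows that repeat a pose let the fingers close. It gives the time, the measured TCP pose, the force and the opening at its end, in the units of the state.
- manip.sense(): the state, without advancing time (a new reading comes with each control period).
- manip.snapshot(name): name is "scene" or "side" or "wrist"; returns a dict with "frame" (480x640x3 uint8, red, green, blue), "depth" (480x640 float32, m along the optical axis (not along the pixel's ray), 0 where there is no reading), "fx", "fy", "cx", "cy" (pixels), "R" (3x3) and "t" (3): a world point X has camera coordinates R X + t. Camera axes: x right, y down, z forward; pixel columns grow to the right and rows downward; lengths in m; the calibration is good to about 2 mm. A picture is of the moment at which its call begins.
- manip.sign_off(): hands the job in, once; it reports no verdict.
The state is a dict: "t": time; "q": joint angles; "qd": joint speeds; "tau": joint torques, N m; "tcp_pos": TCP position; "tool_rot": TCP orientation; "force": force on the tool from outside, world axes, zero at the start; "ft_torque": the same for the moment, N m; "finger_gap": opening from 0.0 (shut) to 1.0 (fully open).
Only numpy, scipy, OpenCV 4.12 (cv2) and the standard library are available. Lean on these libraries where they do the work, as an engineer would, in place of code of your own. Each camera call takes 0.05 s, during which the arm holds its last target.

TASK

Make the noodle cutter ready for work after cleaning: swing its guard fully down, then lock it with every locking pin lying on the bench, one pin to a hole (any holes), each pushed in through guard and machine until its wooden handle meets the guard. Only then prove the trip switch: press the test button so that the lever drops right down, and afterwards lift the lever fully back up. Leave the other kitchen things where they are.

Things in the scene. Friction and masses are not known exactly. Their poses are not given: they have to be found in the camera images.
- machine: noodle cutting machine, fixed to the bench: base plate 310 mm wide (y) and 140 mm deep (x), white body, steel lip along the front. Origin on the bench at the bottom; x points away from the operator's side, z up. The pins go in along +x.
- guard (a joint): aluminium guard panel (300 mm wide, 134 mm from hinge to front edge, 6 mm thick) hinged along the back of the machine, stiff enough to stay where it is left: 0 = fully down, grows (rad) as it opens upward, at most 1.4. Its front edge carries a down-turned flange 45 mm deep. Shut, its top is 85 mm above the bench.
- guard_hinge (a point): middle of the guard's hinge line (along machine y), 82 mm above the bench
- guard_edge (a point): middle of the guard's front edge, on its upper face
- test (a joint): test button, black, 26 mm across, on a raised block (45 x 44 mm, 85 mm high) behind and to the left of the lever on the grey trip switch box (100 x 130 x 55 mm): m pressed, 0 = out, 0.006 = fully in (about 4 N). The lever trips at about 4 mm.
- test_top (a point): centre of the button's top face, 100 mm above the bench when out
- trip: grey trip switch box, fixed to the bench. Origin on the bench under the lever's pivot, midway across the box's width; x away from the operator, z up
- lever (a joint): trip lever, a 4 mm radius steel rod with a black knob: 0 = fully up, leaning 0.25 rad past upright away from the operator and resting on its stop; grows (rad) as it drops towards the operator (-x), 1.55 = fully dropped, knob 17 degrees above level. No spring: past upright (0.25) it falls to its nearer end by its own weight.
- lever_knob (a point): centre of the lever's knob, a cylinder 18 mm in diameter and 24 mm long along the box's y axis, 55 mm from the pivot, which lies 30 mm to the right (-y) of the box's origin and 64 mm above the bench, with its axis along the box's y
- hole0 (a point): centre of hole 1 of 4 on the guard's front face when the guard is shut, 55 mm above the bench; holes 70 mm apart along machine y, square, 13 mm wide. A pin passes first the guard's flange (8 mm thick), then after a 24 mm gap the same hole in the machine's lip (8 mm thick). Site x points into the hole.
- hole1 (a point): centre of hole 2 of 4 on the guard's front face when the guard is shut, 55 mm above the bench; holes 70 mm apart along machine y, square, 13 mm wide. A pin passes first the guard's flange (8 mm thick), then after a 24 mm gap the same hole in the machine's lip (8 mm thick). Site x points into the hole.
- hole2 (a point): centre of hole 3 of 4 on the guard's front face when the guard is shut, 55 mm above the bench; holes 70 mm apart along machine y, square, 13 mm wide. A pin passes first the guard's flange (8 mm thick), then after a 24 mm gap the same hole in the machine's lip (8 mm thick). Site x points into the hole.
- hole3 (a point): centre of hole 4 of 4 on the guard's front face when the guard is shut, 55 mm above the bench; holes 70 mm apart along machine y, square, 13 mm wide. A pin passes first the guard's flange (8 mm thick), then after a 24 mm gap the same hole in the machine's lip (8 mm thick). Site x points into the hole.
- pin0: locking pin: square wooden handle 16 x 16 x 46 mm and a round steel shank 10 mm in diameter, 60 mm long, tapered at the end. Origin at the handle's centre, on the axis; body x points along the shank. The handle's shoulder is 23 mm and the tip 83 mm ahead of the origin. Lies on the bench at the start. May be absent.
- pin1: locking pin: square wooden handle 16 x 16 x 46 mm and a round steel shank 10 mm in diameter, 60 mm long, tapered at the end. Origin at the handle's centre, on the axis; body x points along the shank. The handle's shoulder is 23 mm and the tip 83 mm ahead of the origin. Lies on the bench at the start. May be absent.
- pin2: locking pin: square wooden handle 16 x 16 x 46 mm and a round steel shank 10 mm in diameter, 60 mm long, tapered at the end. Origin at the handle's centre, on the axis; body x points along the shank. The handle's shoulder is 23 mm and the tip 83 mm ahead of the origin. Lies on the bench at the start. May be absent.
- pin3: locking pin: square wooden handle 16 x 16 x 46 mm and a round steel shank 10 mm in diameter, 60 mm long, tapered at the end. Origin at the handle's centre, on the axis; body x points along the shank. The handle's shoulder is 23 mm and the tip 83 mm ahead of the origin. Lies on the bench at the start. May be absent.
- tin: bystander: small dark tartlet tin, 84 mm across, 28 mm high. Origin at its underside
- salt: bystander: glass jar with a wooden lid, 64 mm across, 100 mm high. Origin at its underside
- spoon: bystander: wooden spoon, lying. Origin at its underside
- cutter: bystander: steel pastry ring, 72 mm across, 30 mm high. Origin at its underside
- scraper: bystander: bench scraper, 110 mm wide, lying. Origin at its underside
- cup: bystander: white cup, 70 mm across, 70 mm high. Origin at its underside

How it is judged:
By the outcome, as a careful person would: the job done as asked, in the order asked, and still so for the second after the job is handed in, with the robot touching nothing.
Of pin0, pin1, pin2, pin3 only 3 to 4 are there at a start; the rules pass over those that are not, and their reading is None.
At some moment in a run one of pin0, pin1, pin2, pin3 may be knocked a few centimetres aside while the robot is not near it.
Once in a run the grip may slacken for a moment while it holds something.
It also fails if it takes over 210 s, if anything falls off the work surface, if the arm or the gripper's body presses on something with over 40 N, if the wrist force passes 120 N, or if a joint passes its speed limit or range.

## Working session

There is one attempt and no reset: what is moved stays moved. The work goes in short steps, Python scripts to look and compute and a tool call to move; the robot and the scene stay as the last step left them, time stands still between calls to the robot, and variables do not carry over. Pictures are saved under pics/ and viewed, and the job is handed in when it is done.

Besides the shell and the picture viewer there is one more tool, called after ">>>" by a JSON object that holds its "op" and its "data", one argument or row to a line. drive_tool: Moves the arm, as the interface text tells. Its arguments: {"type":"object","properties":{"deltas":{"type":"array"},"hand":{"type":"number"},"squeeze":{"type":"number"}},"required":["deltas"]}

```bash
mkdir -p pics
cat > h.py <<'E'
import numpy as np, cv2, pickle
from station import manip
def snap(n,tag):
    s=manip.snapshot(n); cv2.imwrite(f'pics/{tag}.png',s['frame'][:,:,::-1]); pickle.dump(s,open(f'pics/{tag}.pkl','wb')); return s
def load(tag): return pickle.load(open(f'pics/{tag}.pkl','rb'))
def ray(s,u,v):
    R=np.array(s['R']);t=np.array(s['t']);d=np.array([(u-s['cx'])/s['fx'],(v-s['cy'])/s['fy'],1.])
    return -R.T@t, R.T@d
def onz(s,u,v,z):
    o,d=ray(s,u,v); return o+d*(z-o[2])/d[2]
def dep(s,u,v):
    o,d=ray(s,u,v); return o+d*float(s['depth'][int(round(v)),int(round(u))])
def proj(s,X):
    c=np.array(s['R'])@np.array(X)+np.array(s['t']); return s['fx']*c[0]/c[2]+s['cx'],s['fy']*c[1]/c[2]+s['cy']
E
python3 - <<'E'
from h import *
for n in ['scene','side','wrist']:
    s=snap(n,n+'0'); print(n,s['fx'],-np.array(s['R']).T@s['t'])
print(manip.sense())
E
```

```text
scene 444.913153378959 [ 1.15226003 -0.31537382  1.2065169 ]
side 483.7229835824769 [0.20282526 0.8904997  0.75274318]
wrist 356.9357243078074 [0.6250503  0.07760856 0.37273619]
{'t': 0.15, 'q': array([-1.78487404e-01,  5.28282405e-01,  1.43357758e+00,  1.79200087e-05,
        1.18143957e+00, -1.78511363e-01]), 'qd': array([-2.99324903e-04, -1.87915360e-03, -3.28851920e-03, -1.31243112e-04,
        8.40963064e-05,  5.63997676e-04]), 'tau': array([ 1.17890530e-03, -4.42742836e+01, -1.78276026e+01, -2.15643640e-04,
        5.61750654e-03, -9.84718270e-06]), 'tcp_pos': array([6.24457314e-01, 1.40238846e-04, 2.30549813e-01]), 'tool_rot': array([ 7.07100463e-01,  7.07112584e-01, -4.79935400e-04, -7.05767552e-04]), 'force': array([0.60958423, 0.62094843, 0.16820129]), 'ft_torque': array([ 0.0178186 , -0.02726209, -0.01584088]), 'finger_gap': 0.9996744961083924}
```

View pics/scene0.png

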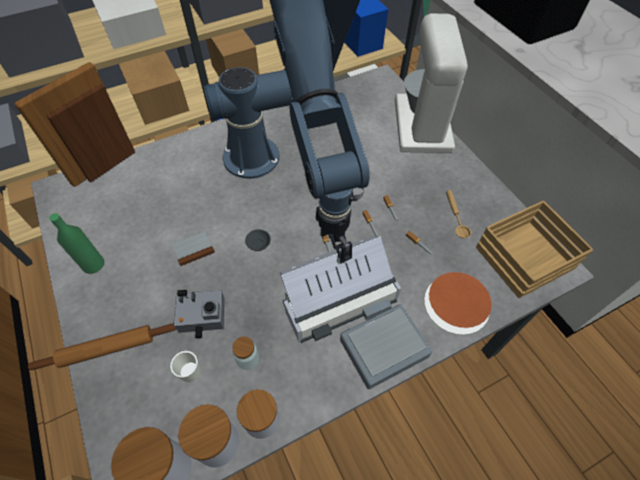

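View pics/side0.png

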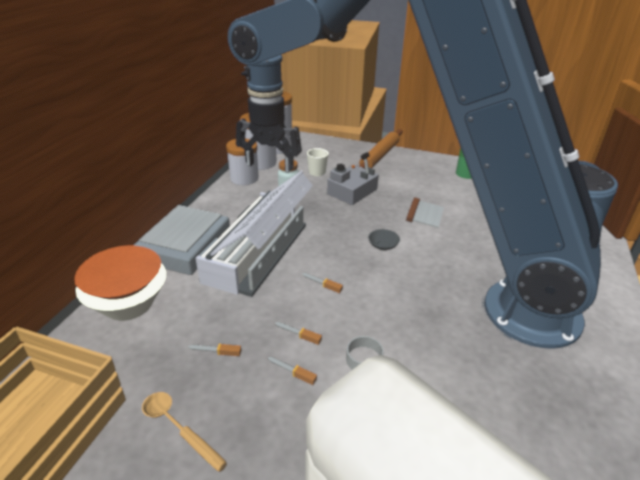

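View pics/wrist0.png

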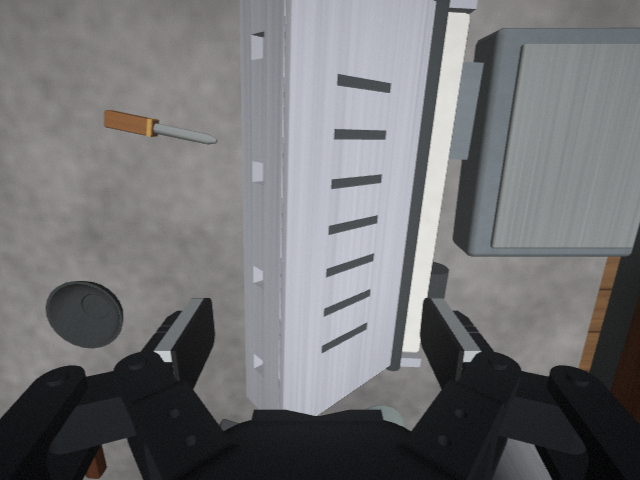

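Run:
```python
from h import *
s=load('scene0');w=load('wrist0');d=load('side0')
print(np.round(w['R'],2),np.round(s['R'],2))
for nm,S,p in [('base',s,(250,165)),('tin',s,(258,240)),('boxtop',s,(198,300)),('button',s,(209,308)),('knob',s,(182,294)),('pinA',s,(392,203)),('pinB',s,(370,218)),('pinC',s,(415,240)),('pinD',s,(326,240)),('cup',s,(184,365))]:
    print(nm,np.round(dep(S,*p),3))
for p in [(118,121),(150,127),(210,140),(255,45),(256,172),(256,275),(256,362)]: print(p,np.round(dep(w,*p),3))
# guard panel points
for p in [(300,60),(300,300),(410,60),(385,330),(284,20),(284,400)]: print('g',p,np.round(dep(w,*p),3))
for n,S in [('scene0',s),('side0',d)]:
    im=S['frame'][:,:,::-1]
    if n=='scene0': cv2.imwrite('pics/c1.png',cv2.resize(im[180:345,160:440],(800,471),interpolation=cv2.INTER_CUBIC))
    else: cv2.imwrite('pics/c2.png',cv2.resize(im[140:400,180:420],(554,600),interpolation=cv2.INTER_CUBIC))
```

```text
[[ 1.    0.   -0.  ]
 [ 0.   -0.95  0.3 ]
 [-0.   -0.3  -0.95]] [[ 0.45  0.89 -0.  ]
 [ 0.74 -0.38 -0.55]
 [-0.49  0.25 -0.83]]
base [ 0.063 -0.028  0.03 ]
tin [ 0.356 -0.124  0.006]
boxtop [ 0.503 -0.364  0.057]
button [ 0.562 -0.343  0.098]
knob [ 0.502 -0.394  0.122]
pinA [ 0.418  0.35  -0.004]
pinB [0.45  0.241 0.015]
pinC [0.59  0.326 0.013]
pinD [0.462 0.07  0.015]
cup [ 0.641 -0.464  0.001]
(118, 121) [0.434 0.078 0.017]
(150, 127) [0.464 0.072 0.016]
(210, 140) [0.519 0.06  0.01 ]
(255, 45) [0.589 0.119 0.145]
(256, 172) [0.586 0.047 0.147]
(256, 275) [ 0.582 -0.024  0.146]
(256, 362) [ 0.579 -0.095  0.146]
g (300, 60) [0.616 0.108 0.171]
g (300, 300) [ 0.614 -0.032  0.166]
g (410, 60) [0.688 0.118 0.105]
g (385, 330) [ 0.684 -0.098  0.098]
g (284, 20) [0.608 0.126 0.171]
g (284, 400) [ 0.602 -0.104  0.174]
```

View pics/c1.png

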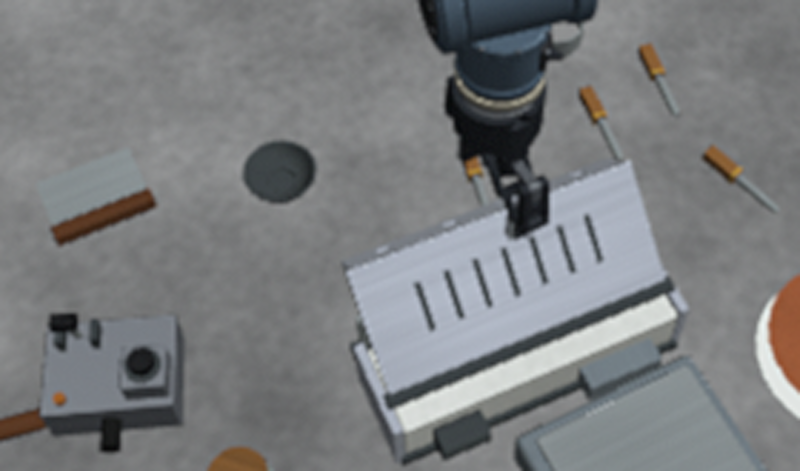

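View pics/c2.png

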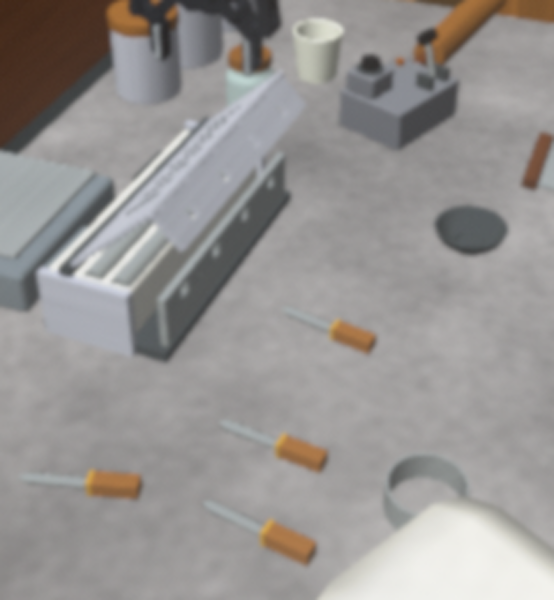

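>>> {"op": "drive_tool", "data": {
  "deltas": [0,-1.0,0,0,0,-1.5,0,0,0,-1.5,1,0,0,-1.5,2,0,0,-1.5,3,0,0,-1.5,4,0,0,-1.5,4.5,0,0,-1.5,5,0,0,-1.5,5.5,0,0,-1.5,6,0,0,-1.5,6.5,0,0,-1.5,7,0],
  "hand": 0,
  "squeeze": 40
}}

```text
t: 1.35
tcp_pos: [0.6103, 0.0, 0.1607]
tool_rot: [0.707, 0.707, 0.0, 0.0]
force: [0.0, -0.0, 3.1]
finger_gap: 0.002
```

>>> {"op": "drive_tool", "data": {
  "deltas": [0,0,0.7,0,0,0,1.4,0,0,0,2.1,0,0,0,2.8,0,0,0,3.5,0,0,0,4.2,0,0,0,4.9,0,0,0,5.6,0,0,0,6.2,0,0,0,6.8,0,0,0,7.2,0,0,0,7.4,0]
}}

```text
t: 2.55
tcp_pos: [0.6099, 0.0001, 0.0861]
tool_rot: [0.707, 0.707, -0.0, -0.0]
force: [-0.7, 0.4, 0.8]
finger_gap: 0.002
```

>>> {"op": "drive_tool", "data": {
  "deltas": [0,0,0.2,0,0,0,0.4,0,0,0,0.5,0,0,0,0.5,0]
}}

```text
t: 2.95
tcp_pos: [0.6102, 0.0001, 0.0849]
tool_rot: [0.707, 0.707, 0.0, 0.001]
force: [-7.0, 1.0, 21.9]
finger_gap: 0.007
```

Run:
```python
from h import *
s=snap('side','side1');im=s['frame'][:,:,::-1]
cv2.imwrite('pics/c3.png',cv2.resize(im[140:400,180:420],(554,600),interpolation=cv2.INTER_CUBIC))
```

```text
(no output)
```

View pics/c3.png

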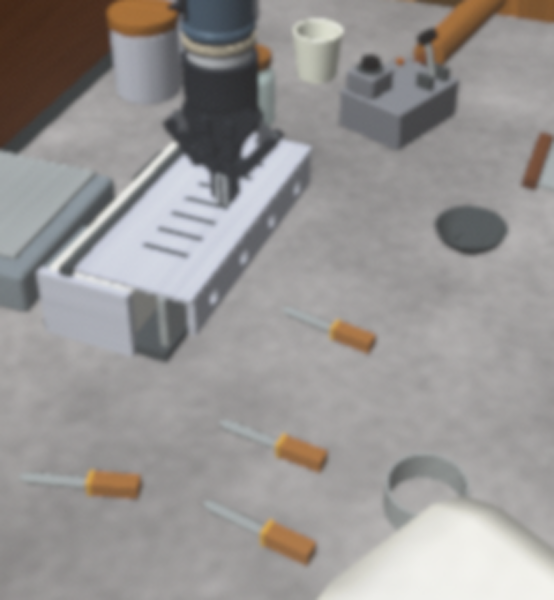

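>>> {"op": "drive_tool", "data": {
  "deltas": [0,0,-4,0,0,0,-8,0,1,-3,-12,0,3,-6,-16,0,5,-9,-19,0,5,-9,-19,0,5,-9,-19,0],
  "hand": 4
}}

```text
t: 3.7
tcp_pos: [0.5204, 0.0504, 0.2761]
tool_rot: [0.707, 0.708, 0.001, 0.002]
force: [-0.4, -0.4, -0.1]
finger_gap: 0.47
```

Run:
```python
from h import *
s=snap('wrist','w1');print(manip.sense()['tcp_pos'])
```

```text
[0.52050506 0.04996948 0.2748604 ]
```

View pics/w1.png

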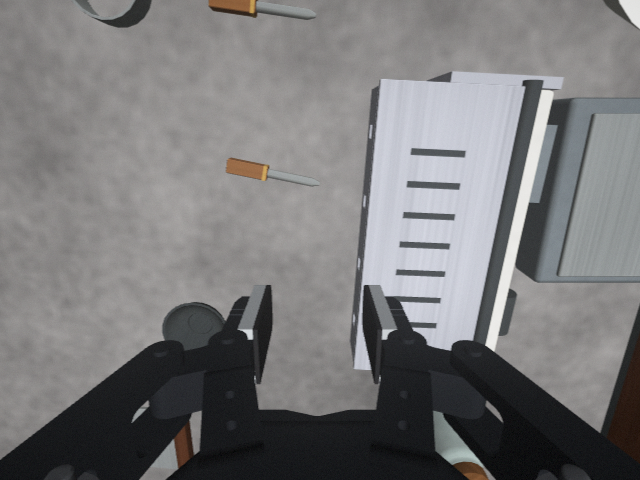

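Run:
```python
from h import *
s=load('w1')
im=s['frame'][:,:,::-1]
cv2.imwrite('pics/c4.png',cv2.resize(im[70:370,340:400],(160,800)[::1],interpolation=cv2.INTER_CUBIC)[:600])
a=cv2.resize(im[60:230,340:400],None,fx=3.5,fy=3.5,interpolation=cv2.INTER_CUBIC)
b=cv2.resize(im[220:390,340:400],None,fx=3.5,fy=3.5,interpolation=cv2.INTER_CUBIC)
c=cv2.resize(im[145:200,215:330],None,fx=3.3,fy=3.3,interpolation=cv2.INTER_CUBIC)
o=np.zeros((600,800,3),np.uint8);o[:a.shape[0],:210]=a;o[:b.shape[0],210:420]=b[:, :210];o[:c.shape[0],420:420+c.shape[1]]=c[:,:380]
cv2.imwrite('pics/c4.png',o)
```

```text
(no output)
```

View pics/c4.png

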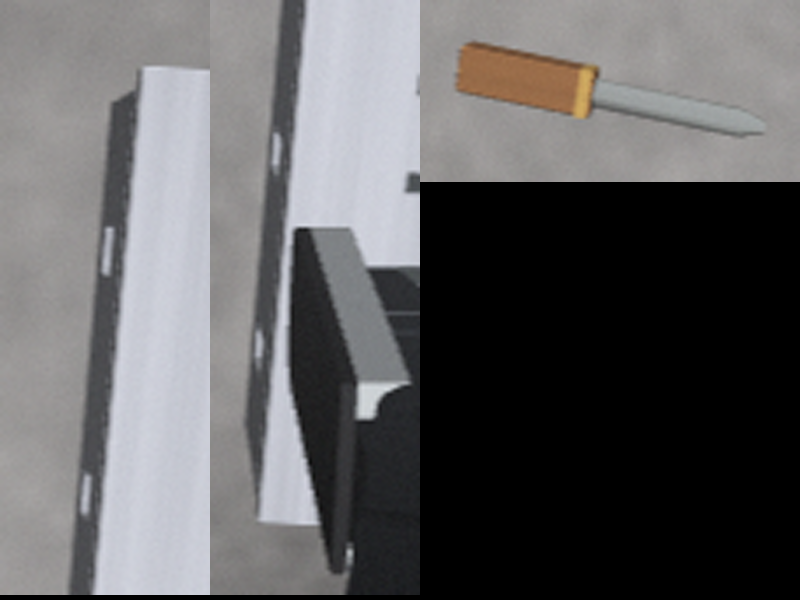

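Run:
```python
from h import *
s=load('w1')
A=onz(s,380.6,79.1,.085);B=onz(s,353.7,369.1,.085);print('corners',A,B,np.linalg.norm(A-B), 'yaw',np.degrees(np.arctan2(-(A-B)[0],(A-B)[1])))
H=[onz(s,*p,.055) for p in [(370.6,131.7),(364.3,201.1),(359.1,262.9),(353.7,319.4)]]
for h in H: print(h, )
print([np.linalg.norm(H[i]-H[i+1]) for i in range(3)])
print(onz(s,227,165.6,.016),onz(s,266.5,172.9,.016),onz(s,319.5,183.5,.008))
print(dep(s,245,169))
```

```text
corners [0.57611208 0.16257337 0.085     ] [ 0.56280511 -0.1352726   0.085     ] 0.2981430839108398 yaw -2.5581216047003634
[0.57402679 0.1181046  0.055     ]
[0.57077352 0.04878582 0.055     ]
[ 0.56798177 -0.02028307  0.055     ]
[ 0.56439418 -0.09056628  0.055     ]
[np.float64(0.06939508835086036), np.float64(0.0691252865512293), np.float64(0.07037471409375808)]
[0.4215355  0.08036972 0.016     ] [0.46517474 0.07235032 0.016     ] [0.52473863 0.0591637  0.008     ]
[0.44132407 0.0766327  0.01588816]
```

>>> {"op": "drive_tool", "data": {
  "deltas": [0.3,-1,2,-8,0.6,-2,4,-16,0.9,-3,6,-24,1.2,-4,8,-32,1.5,-5,10,-40,1.8,-6,12,-48,2.1,-6.5,13,-56,2.5,-7.2,13,-64,2.5,-7.2,13,-72,2.5,-7.2,13,-78.4,2.5,-7.2,13,-78.4,2.5,-7.2,13,-78.4]
}}

```text
t: 4.95
tcp_pos: [0.4492, 0.0743, 0.1435]
tool_rot: [0.102, 0.995, -0.0, 0.001]
force: [-1.3, 0.3, -1.1]
finger_gap: 0.467
```

Run:
```python
from h import *
s=snap('wrist','w2');st=manip.sense();print(st['tcp_pos'],st['tool_rot'],st['q'])
```

```text
[0.44912641 0.07442597 0.14372917] [ 1.02013277e-01  9.94782549e-01 -3.38830806e-04  9.26028332e-04] [-8.16029238e-02  4.49510094e-01  1.93656558e+00 -1.04576636e-03
  7.53679539e-01 -1.44725517e+00]
```

View pics/w2.png

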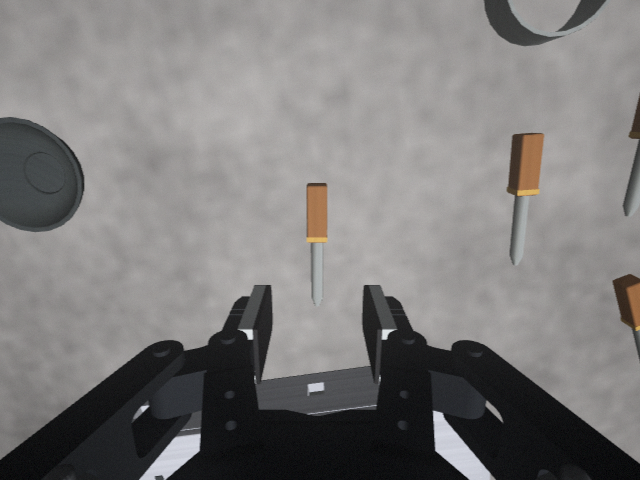

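Run:
```python
from h import *
s=load('w2');st=manip.sense()
from scipy.spatial.transform import Rotation as Ro
R=Ro.from_quat(st['tool_rot']).as_matrix()
a=onz(s,316.8,184.5,.016);b=onz(s,317,242,.016);c=onz(s,317.5,305,.008)
for p in (a,b,c,(a+b)/2): print(p,(R.T@(p-st['tcp_pos']))*100)
print(np.degrees(np.arctan2(c[1]-a[1],c[0]-a[0])), R[:,0])
for q in [(520,136+30)]: pass
for nm,p in [('B h',(528,134)),('B s',(523,192)),('B tip',(516,264))]: print(nm,onz(s,*p,.016))
```

```text
[0.41931912 0.08129616 0.016     ] [ 3.08253873  0.073941   12.76701346]
[0.46452676 0.07209335 0.016     ] [-1.53090604  0.09036    12.77582423]
[0.52406345 0.06021691 0.008     ] [-7.60016495  0.13619629 13.5874051 ]
[0.44192294 0.07669476 0.016     ] [ 0.77581634  0.0821505  12.77141885]
-11.378496389328621 [-0.97918487  0.20296143 -0.00191152]
B h [0.41430967 0.23940586 0.016     ]
B s [0.45691757 0.23444983 0.016     ]
B tip [0.5159306  0.22693786 0.016     ]
```

>>> {"op": "drive_tool", "data": {
  "deltas": [0.3,0.1,4,0,0.3,0.1,8,0,0.3,0.1,11,0,0.3,0.1,13,0,0.3,0.1,14,0,0.3,0.1,14,0]
}}

```text
t: 5.6
tcp_pos: [0.4462, 0.0758, 0.0025]
tool_rot: [0.103, 0.995, -0.0, -0.0]
force: [-0.3, 0.6, 0.3]
finger_gap: 0.47
```

>>> {"op": "drive_tool", "data": {
  "deltas": [0,0,0,0,0,0,0,0,0,0,0,0,0,0,0,0,0,0,0,0],
  "hand": 0,
  "squeeze": 60
}}

```text
t: 6.1
tcp_pos: [0.4469, 0.0758, 0.0035]
tool_rot: [0.103, 0.995, -0.0, 0.001]
force: [-0.0, -0.5, 5.6]
finger_gap: 0.166
```

>>> {"op": "drive_tool", "data": {
  "deltas": [0,0,-2,0,0,0,-4,0,-1,-3,-4.7,-2,-2.5,-7,-4.7,-5,-4,-11,-4.7,-7,-5.7,-15.4,-4.7,-9.1,-5.7,-15.4,-4.7,-9.1,-5.7,-15.4,-4.7,-9.1]
}}

```text
t: 6.9
tcp_pos: [0.4711, -0.0877, 0.0507]
tool_rot: [0.025, 1.0, -0.0, 0.001]
force: [-0.4, 1.3, -0.8]
finger_gap: 0.169
```

Run:
```python
from h import *
s=snap('wrist','w3');st=manip.sense();print(st['tcp_pos'],st['tool_rot'],st['finger_gap'],st['force'])
d=snap('side','d3');im=d['frame'][:,:,::-1]
cv2.imwrite('pics/c5.png',cv2.resize(im[140:300,220:420],None,fx=3.5,fy=3.5,interpolation=cv2.INTER_CUBIC))
```

```text
[ 0.47038319 -0.08637372  0.05060124] [ 2.39850695e-02  9.99712305e-01 -5.47810091e-05  1.44639889e-04] 0.1665254580684305 [ 0.04583949  0.53343859 -0.38985041]
```

View pics/w3.png

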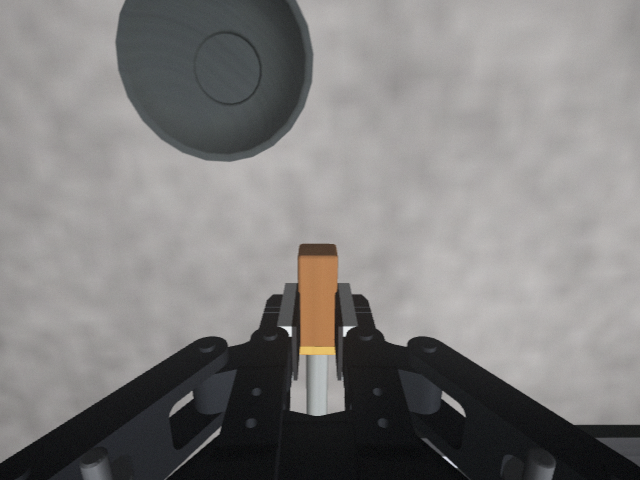

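View pics/c5.png

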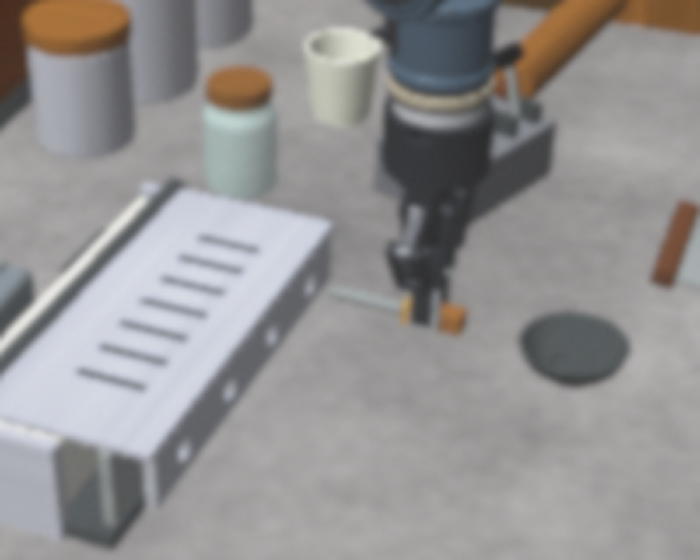

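```bash
cat > tip.py <<'E'
from h import *
d=load('d3');st=manip.sense()
H=[(.5740,.119),(.5709,.049),(.5677,-.021),(.5646,-.091)]
for h in H:
    u,v=proj(d,[*h,.055]); print('hole pred side crop',(u-220)*3.5,(v-140)*3.5)
from scipy.spatial.transform import Rotation as Ro
R=Ro.from_quat(st['tool_rot']).as_matrix(); print(-R[:,0])
for L in (.018,.078):
    T=st['tcp_pos']-R[:,0]*L; T[2]=.055; u,v=proj(d,T); print('tip pred',T,(u-220)*3.5,(v-140)*3.5)
E
python3 tip.py
```

```text
hole pred side crop 181.4423798835133 450.1820375934964
hole pred side crop 227.35366906218374 389.53644997098644
hole pred side crop 269.27744756421504 334.3598031650773
hole pred side crop 307.47653625208255 283.89283031323475
[ 9.98923504e-01 -4.63873323e-02 -2.20899414e-04]
tip pred [ 0.48808056 -0.0864043   0.055     ] 403.8943914104864 307.3909736192492
tip pred [ 0.54801597 -0.08918754  0.055     ] 327.7033704551617 289.4908017972195
```

>>> {"op": "drive_tool", "data": {
  "deltas": [0,-0.1,0,0,-0.5,-0.1,0,0,-1,-0.1,0,0,-1.5,-0.1,0,0,-2,-0.1,0,0,-2.5,-0.1,0,0,-3,-0.1,0,0]
}}

```text
t: 7.7
tcp_pos: [0.5006, -0.088, 0.0505]
tool_rot: [0.023, 1.0, -0.0, -0.0]
force: [-0.4, -0.2, -1.1]
finger_gap: 0.168
```

>>> {"op": "drive_tool", "data": {
  "deltas": [-0.5,0,0,0,-1,0,0,0,-1.5,0,0,0,-2,0,0,0,-2.5,0,0,0,-3,0,0,0,-3.3,0,0,0]
}}

```text
t: 8.4
tcp_pos: [0.5342, -0.0896, 0.0505]
tool_rot: [0.023, 1.0, -0.0, 0.0]
force: [-0.2, 0.3, -0.4]
finger_gap: 0.167
```

Through both plates. Push until the shoulder meets.

>>> {"op": "drive_tool", "data": {
  "deltas": [-0.4,0,0,0,-0.8,0,0,0,-1.1,0,0,0,-1.3,0,0,0,-1.5,0,0,0,-1.6,0,0,0,-1.6,0,0,0]
}}

```text
t: 9.1
tcp_pos: [0.5452, -0.0895, 0.0497]
tool_rot: [0.023, 1.0, 0.001, -0.005]
force: [-8.4, -2.6, 1.5]
finger_gap: 0.165
```

>>> {"op": "drive_tool", "data": {
  "deltas": [0,0,0,0,0,0,0,0,0,0,0,0,0,0,0,0,0,0,-4,0,3,0,-12,0,3,0,-12,0,3,0,-12,0],
  "hand": 3.5
}}

```text
t: 9.9
tcp_pos: [0.5182, -0.089, 0.1745]
tool_rot: [0.023, 1.0, -0.001, -0.001]
force: [0.4, -0.9, 0.4]
finger_gap: 0.408
```

Run:
```python
from h import *
s=snap('wrist','w4');st=manip.sense();print(st['tcp_pos'],st['tool_rot'],st['finger_gap'],st['force'])
d=snap('side','d4');im=d['frame'][:,:,::-1]
cv2.imwrite('pics/c6.png',cv2.resize(im[140:300,220:420],None,fx=3.5,fy=3.5,interpolation=cv2.INTER_CUBIC))
```

```text
[ 0.51778517 -0.08885022  0.172596  ] [ 2.26126462e-02  9.99741641e-01 -9.59071160e-05 -2.30444316e-03] 0.4124589517282357 [ 0.7800783   0.02204813 -0.24500832]
```

View pics/w4.png

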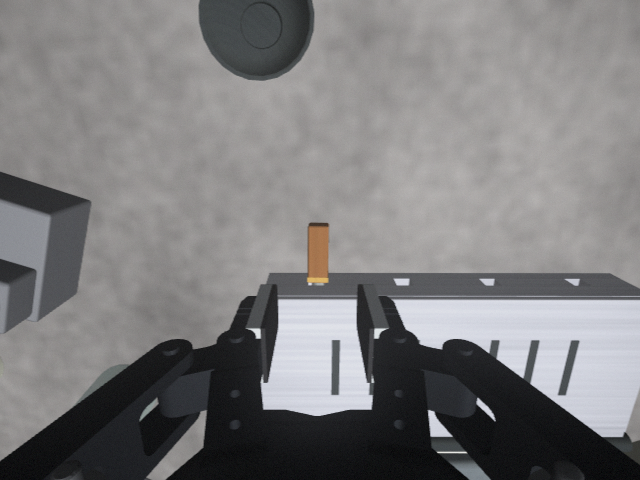

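View pics/c6.png

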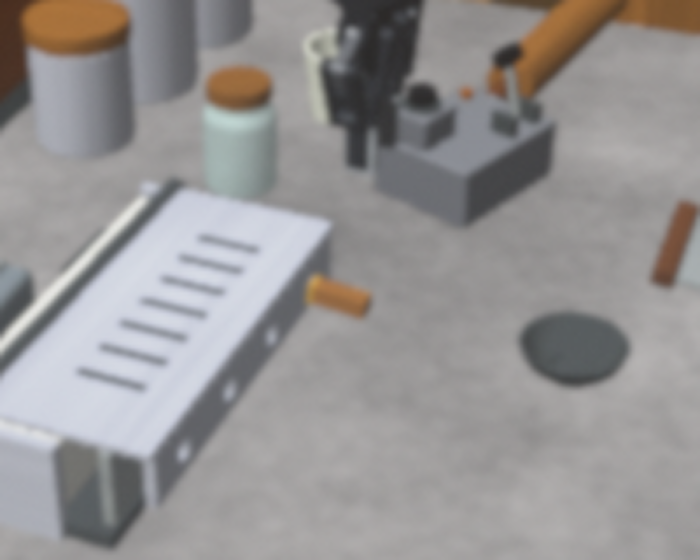

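Run:
```python
from h import *
s=load('w4');im=s['frame'][:,:,::-1]
cv2.imwrite('pics/c7.png',cv2.resize(im[210:310,260:600],None,fx=2.3,fy=4,interpolation=cv2.INTER_CUBIC))
a=onz(s,318,224,.063);b=onz(s,317.5,283.5,.063);print(a,b)
for p in [(401.5,282),(487,282),(573,282),(316,285)]: print(onz(s,*p,.055))
```

```text
[ 0.51392602 -0.08726951  0.063     ] [ 0.56204683 -0.08975472  0.063     ]
[ 0.56749142 -0.02247697  0.055     ]
[0.57052872 0.04609417 0.055     ]
[0.57358341 0.11505786 0.055     ]
[ 0.56709318 -0.09117581  0.055     ]
```

View pics/c7.png

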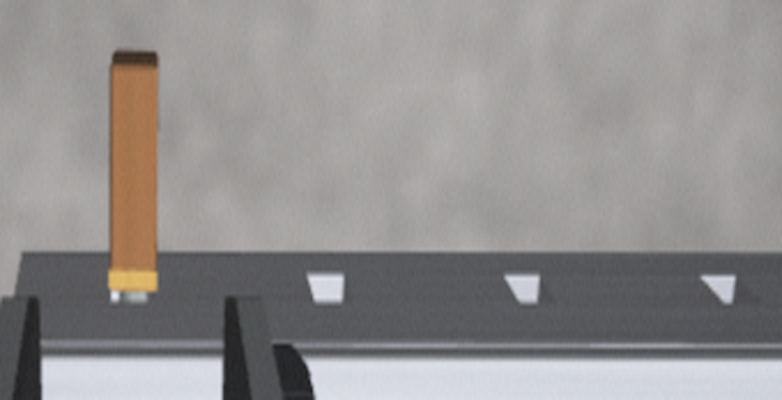

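Run:
```python
from h import *
s=load('w4')
for z in (.061,.062,.063): print(z,onz(s,317,282.8,z))
for z in (.0615,): print(onz(s,317,285.7,z))
for z in (.0485,): print(onz(s,401,278.3,z))
print(onz(s,401,285.7,.0615))
print(onz(s,317,297,.085))
```

```text
0.061 [ 0.5623726  -0.09015958  0.061     ]
0.062 [ 0.56190274 -0.09013859  0.062     ]
0.063 [ 0.56143288 -0.0901176   0.063     ]
[ 0.56462932 -0.09025965  0.0615    ]
[ 0.56725839 -0.02142719  0.0485    ]
[ 0.56754932 -0.02433237  0.0615    ]
[ 0.56229016 -0.09015261  0.085     ]
```

>>> {"op": "drive_tool", "data": {
  "deltas": [1.5,0.1,0,0,2.8,0.2,0,0,2.8,0.2,4,0,2.8,0.2,8,0,2.8,0.2,11,0,2.8,0.2,12.5,0,2.8,0.2,12.5,0],
  "hand": 0
}}

```text
t: 10.7
tcp_pos: [0.4862, -0.0842, 0.0428]
tool_rot: [0.023, 1.0, 0.002, -0.007]
force: [0.2, 1.2, 0.3]
finger_gap: 0.001
```

>>> {"op": "drive_tool", "data": {
  "deltas": [-0.4,0,0,0,-0.8,0,0,0,-1.1,0,0,0,-1.3,0,0,0,-1.5,0,0,0]
}}

```text
t: 11.2
tcp_pos: [0.5019, -0.0851, 0.0432]
tool_rot: [0.023, 1.0, 0.002, -0.007]
force: [-0.5, 1.2, 0.1]
finger_gap: -0.0
```

>>> {"op": "drive_tool", "data": {
  "deltas": [-0.2,-0.1,0,0,-0.4,-0.1,0,0,-0.6,-0.1,0,0,-0.8,-0.1,0,0]
}}

```text
t: 11.6
tcp_pos: [0.5064, -0.0854, 0.0428]
tool_rot: [0.022, 1.0, 0.003, -0.01]
force: [-8.8, -1.6, 2.3]
finger_gap: 0.001
```

>>> {"op": "drive_tool", "data": {
  "deltas": [-0.4,0,0,0,-0.7,0,0,0,-1.0,0,0,0,-1.0,0,0,0]
}}

```text
t: 12.0
tcp_pos: [0.5064, -0.0835, 0.0417]
tool_rot: [0.021, 1.0, 0.005, -0.021]
force: [-16.1, -1.9, 7.6]
finger_gap: -0.003
```

>>> {"op": "drive_tool", "data": {
  "deltas": [0.5,0,0,0,1,0,-3,0,2,0,-8,0,1,0,-12,0,0,0,-13,0,0,0,-13,0],
  "hand": 3.5
}}

```text
t: 12.6
tcp_pos: [0.5156, -0.0861, 0.1742]
tool_rot: [0.021, 1.0, 0.004, -0.017]
force: [-0.3, -0.2, -0.5]
finger_gap: 0.413
```

Run:
```python
from h import *
s=snap('wrist','w5');im=s['frame'][:,:,::-1]; print(manip.sense()['tcp_pos'])
cv2.imwrite('pics/c8.png',cv2.resize(im[210:330,260:460],None,fx=4,fy=4,interpolation=cv2.INTER_CUBIC))
```

```text
[ 0.51313353 -0.0853031   0.17235534]
```

View pics/c8.png

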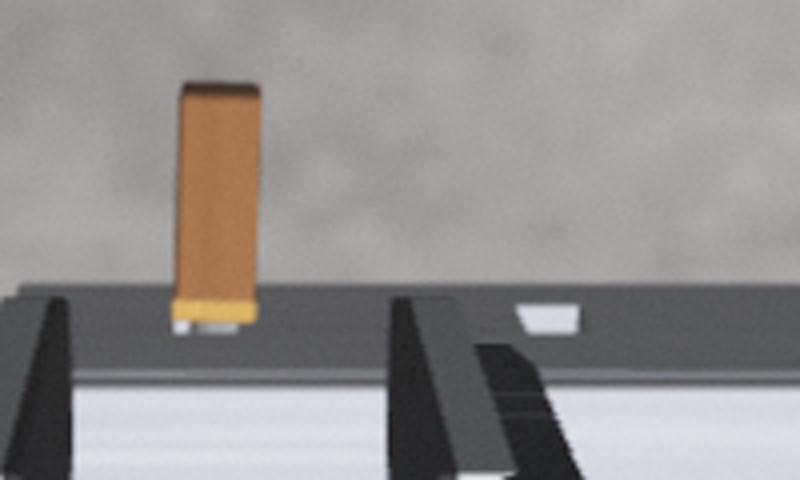

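```bash
cat > go.py <<'E'
import sys
from h import *
from scipy.spatial.transform import Rotation as Ro
def rel(*targets):
    st=manip.sense();R=Ro.from_quat(st['tool_rot']).as_matrix()
    print('tcp',np.round(st['tcp_pos'],4),'xdir',round(float(np.degrees(np.arctan2(R[1,0],R[0,0]))),2),'zax',np.round(R[:,2],4),'F',np.round(st['force'],1),'gap',round(float(st['finger_gap']),3))
    for T in targets: print(T,'->',np.round(R.T@(np.array(T)-st['tcp_pos'])*100,2))
E
python3 - <<'E'
from go import *
rel((.543,-.0900,.14),(.543,-.0900,.051),(.543,-.0915,.051))
s=load('w5')
for p in [(260+222/4,210+95/4),(260+215/4,210+321/4)]: print(onz(s,*p,.063))
E
```

```text
tcp [ 0.5131 -0.0853  0.1724] xdir 177.59 zax [-0.0389  0.01   -0.9992] F [-0.   0.4 -0.1] gap 0.409
(0.543, -0.09, 0.14) -> [-3.13 -0.37  3.11]
(0.543, -0.09, 0.051) -> [-3.48 -0.44 12.  ]
(0.543, -0.0915, 0.051) -> [-3.48 -0.59 12.  ]
[ 0.51515183 -0.08547644  0.063     ]
[ 0.56071109 -0.08878376  0.063     ]
```

>>> {"op": "drive_tool", "data": {
  "deltas": [-2,-0.3,1.5,0,-3,-0.4,3,0,-3.1,-0.4,6,0,-3.2,-0.5,9,0,-3.3,-0.5,11.5,0,-3.3,-0.5,12,0,-3.3,-0.5,12,0]
}}

```text
t: 13.35
tcp_pos: [0.5394, -0.0898, 0.0493]
tool_rot: [0.021, 1.0, 0.005, -0.022]
force: [0.9, -0.1, -0.4]
finger_gap: 0.409
```

>>> {"op": "drive_tool", "data": {
  "deltas": [0,0,0,0,0,0,0,0,0,0,0,0,0,0,0,0],
  "hand": 0
}}

```text
t: 13.75
tcp_pos: [0.5396, -0.0899, 0.05]
tool_rot: [0.021, 1.0, 0.005, -0.021]
force: [-0.6, -0.6, -0.7]
finger_gap: 0.161
```

>>> {"op": "drive_tool", "data": {
  "deltas": [0,-0.15,0,0,-0.2,-0.15,0,0,-0.4,-0.15,0,0,-0.6,-0.15,-0.1,0,-0.8,-0.15,0.1,0,-0.8,-0.2,0,0,-0.8,-0.1,0,0]
}}

```text
t: 14.45
tcp_pos: [0.5399, -0.0909, 0.0496]
tool_rot: [0.02, 0.999, 0.006, -0.03]
force: [-14.5, -7.2, 9.8]
finger_gap: 0.164
```

>>> {"op": "drive_tool", "data": {
  "deltas": [0.2,0.1,0,0,0.2,0.1,0,0,0.2,0.1,0,0,0.2,0.1,0,0,0.2,0.1,0,0,0.3,0.1,-4,0,1,0.1,-7,0,1.5,0.1,-8,0,1.5,0.1,-8,0,1.5,0.1,-8,0],
  "hand": 4
}}

```text
t: 15.45
tcp_pos: [0.5293, -0.0901, 0.1298]
tool_rot: [0.02, 0.999, 0.006, -0.03]
force: [-0.3, 0.9, 0.1]
finger_gap: 0.471
```

Run:
```python
from go import *
rel()
s=snap('wrist','w6');im=s['frame'][:,:,::-1]
cv2.imwrite('pics/c9.png',cv2.resize(im[180:380,240:440],None,fx=3,fy=3,interpolation=cv2.INTER_CUBIC))
d=snap('side','d6');im=d['frame'][:,:,::-1]
cv2.imwrite('pics/c10.png',cv2.resize(im[180:280,260:360],None,fx=6,fy=6,interpolation=cv2.INTER_CUBIC))
```

```text
tcp [ 0.5293 -0.0901  0.1298] xdir 177.72 zax [-0.0596  0.0134 -0.9981] F [-0.3  0.9  0.1] gap 0.471
```

View pics/c9.png

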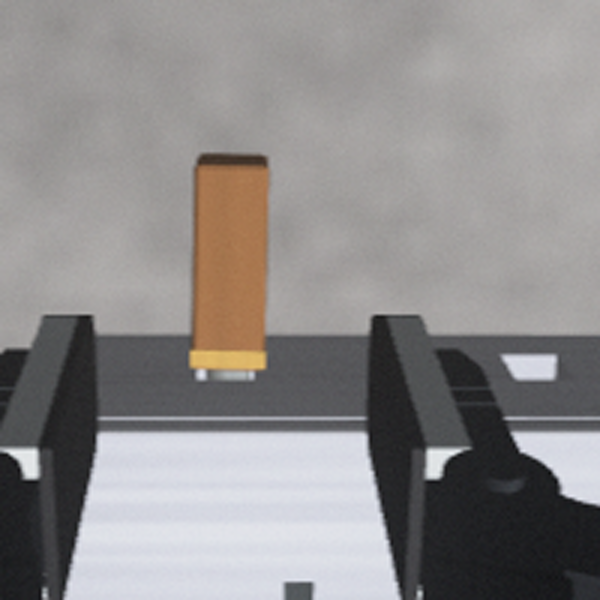

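View pics/c10.png

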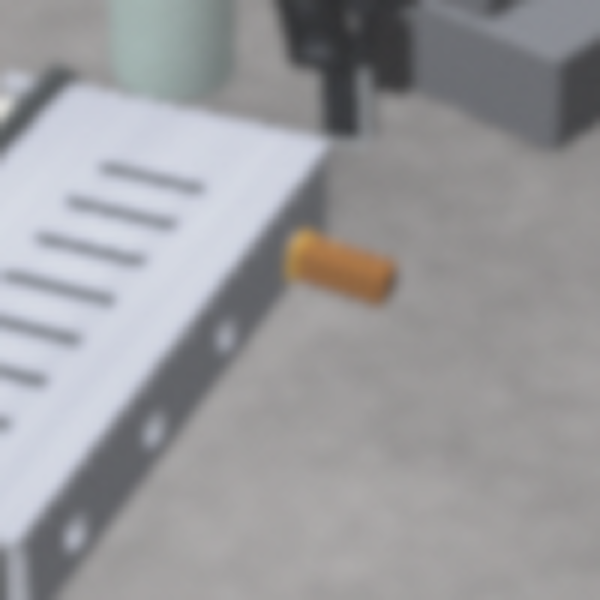

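Run:
```python
from h import *
s=load('w6')
for r in (237,245,255,265,275,285,292,295,299,301): 
    p=dep(s,240+230/3,r);print(r,np.round(p,4))
print('face'); 
for r in (295,300,305,310,316): print(r,np.round(dep(s,240+300/3,r),4))
print('guard top',[np.round(dep(s,u,v),4) for u,v in [(300,345),(320,360),(420,345)]])
```

```text
237 [ 0.5186 -0.0882  0.0571]
245 [ 0.5236 -0.0884  0.0579]
255 [ 0.5302 -0.0887  0.058 ]
265 [ 0.5369 -0.0889  0.0583]
275 [ 0.5433 -0.0892  0.0592]
285 [ 0.5499 -0.0895  0.0602]
292 [ 0.5551 -0.0897  0.0593]
295 [ 0.557  -0.0898  0.0599]
299 [ 0.5599 -0.0899  0.0596]
301 [ 0.5607 -0.0899  0.061 ]
face
295 [ 0.5648 -0.0735  0.0439]
300 [ 0.565  -0.0741  0.0517]
305 [ 0.5649 -0.0747  0.0596]
310 [ 0.5651 -0.0752  0.0665]
316 [ 0.5652 -0.0758  0.0744]
guard top [array([ 0.5778, -0.1009,  0.0848]), array([ 0.5892, -0.0893,  0.0837]), array([ 0.5223, -0.0581,  0.1792])]
```

Run:
```python
from go import *
rel((.531,-.0887,.12),(.531,-.0887,.046))
```

```text
tcp [ 0.529  -0.09    0.1291] xdir 177.72 zax [-0.0612  0.014  -0.998 ] F [ 0.7 -0.2 -0.7] gap 0.469
(0.531, -0.0887, 0.12) -> [-0.25  0.13  0.9 ]
(0.531, -0.0887, 0.046) -> [-0.71  0.05  8.28]
```

>>> {"op": "drive_tool", "data": {
  "deltas": [-0.3,0.1,2,0,-0.4,0.1,4,0,-0.6,0.1,6.5,0,-0.7,0.1,8.3,0,-0.7,0.1,8.3,0,-0.7,0.1,8.3,0]
}}

```text
t: 16.15
tcp_pos: [0.5304, -0.088, 0.0449]
tool_rot: [0.02, 0.999, 0.007, -0.032]
force: [-0.9, 0.5, -0.1]
finger_gap: 0.467
```

>>> {"op": "drive_tool", "data": {
  "deltas": [0,0,0,0,0,0,0,0,0,0,0,0,0,0,0,0],
  "hand": 0,
  "squeeze": 20
}}

```text
t: 16.55
tcp_pos: [0.5312, -0.0885, 0.0456]
tool_rot: [0.02, 0.999, 0.006, -0.031]
force: [0.5, -1.8, 0.6]
finger_gap: 0.179
```

>>> {"op": "drive_tool", "data": {
  "deltas": [0,0,-0.1,0,0,0,-0.2,0,0,0,-0.3,0,0,0,-0.4,0,0,0,-0.4,0]
}}

```text
t: 17.05
tcp_pos: [0.5312, -0.0888, 0.0496]
tool_rot: [0.02, 0.999, 0.006, -0.031]
force: [-1.4, -3.7, -3.8]
finger_gap: 0.18
```

Rear lifted 4 mm with only 4 N. Now push in, then back off in the same call.

>>> {"op": "drive_tool", "data": {
  "deltas": [-0.2,0,-0.05,0,-0.4,0,-0.1,0,-0.6,0,-0.1,0,-0.6,0,-0.1,0]
}}

```text
t: 17.45
tcp_pos: [0.532, -0.0886, 0.0497]
tool_rot: [0.019, 0.999, 0.007, -0.037]
force: [-9.2, -6.3, 1.7]
finger_gap: 0.177
```

>>> {"op": "drive_tool", "data": {
  "deltas": [0.1,0,0,0,0.1,0,0,0,0.1,0,0,0,0.1,0,0,0,0.3,0,-4,0,1,0,-8,0,1,0,-8,0,1,0,-8,0],
  "hand": 4
}}

```text
t: 18.25
tcp_pos: [0.5289, -0.0895, 0.1314]
tool_rot: [0.019, 0.999, 0.006, -0.035]
force: [-0.7, -0.4, -0.1]
finger_gap: 0.468
```

Run:
```python
from go import *
rel()
s=snap('wrist','w7');im=s['frame'][:,:,::-1]
cv2.imwrite('pics/c11.png',cv2.resize(im[180:380,240:440],None,fx=3,fy=3,interpolation=cv2.INTER_CUBIC))
```

```text
tcp [ 0.5289 -0.0895  0.1314] xdir 177.81 zax [-0.0705  0.0141 -0.9974] F [-0.7 -0.4 -0.1] gap 0.468
```

View pics/c11.png

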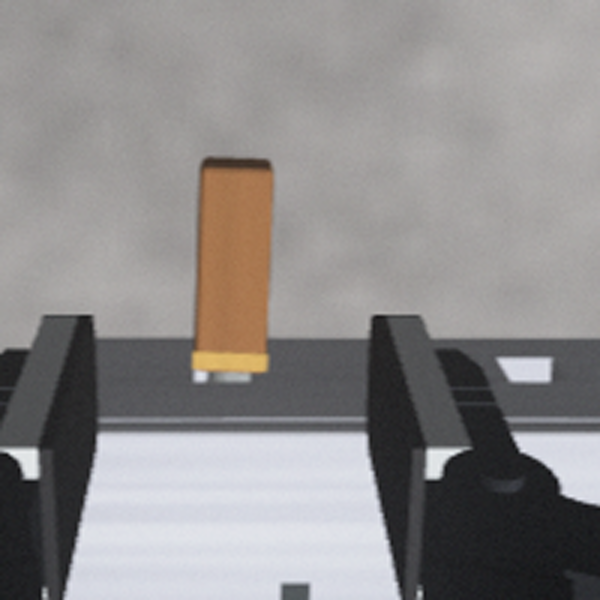

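Run:
```python
from h import *
s=load('w7')
P=[]
for r in range(240,296,5): P.append(dep(s,240+232/3,r))
P=np.array(P);print(np.round(P,4)); print('pitch',np.degrees(np.polyfit(P[:,0],P[:,2],1)[0]))
a=onz(s,240+236/3,180+165/3,.06);b=onz(s,240+231/3,180+370/3,.062);print(a,b,'yaw',np.degrees(np.arctan2(b[1]-a[1],b[0]-a[0])))
print('top',dep(s,320,370),dep(s,300,370))
```

```text
[[ 0.5198 -0.0872  0.0569]
 [ 0.5231 -0.0873  0.0568]
 [ 0.5262 -0.0874  0.0576]
 [ 0.5297 -0.0876  0.0573]
 [ 0.5332 -0.0877  0.0568]
 [ 0.5363 -0.0878  0.0578]
 [ 0.5392 -0.0879  0.0594]
 [ 0.5427 -0.0881  0.0591]
 [ 0.5459 -0.0882  0.0597]
 [ 0.5496 -0.0883  0.0591]
 [ 0.553  -0.0885  0.0593]
 [ 0.5562 -0.0886  0.0602]]
pitch 5.4664496106579135
[ 0.51576453 -0.08622055  0.06      ] [ 0.56122902 -0.0890416   0.062     ] yaw -3.550619322742922
top [ 0.59530056 -0.0887815   0.08445803] [ 0.59455972 -0.10105531  0.0847007 ]
```

Run:
```python
from go import *
rel((.48,-.03,.12),(.48,-.03,.006),(.48,-.03,-.006),(.46,-.03,-.006))
```

```text
tcp [ 0.528  -0.0892  0.1303] xdir 177.81 zax [-0.0732  0.0151 -0.9972] F [-0.1  0.5 -0.4] gap 0.466
(0.48, -0.03, 0.12) -> [4.93 5.71 1.47]
(0.48, -0.03, 0.006) -> [ 4.09  5.58 12.83]
(0.48, -0.03, -0.006) -> [ 4.    5.56 14.03]
(0.46, -0.03, -0.006) -> [ 5.99  5.48 14.18]
```

>>> {"op": "drive_tool", "data": {
  "deltas": [2.5,3,0.7,0,4.9,5.7,1.5,0,4.7,5.7,5,0,4.3,5.6,9,0,4.1,5.6,12,0,4.1,5.6,12.8,0,4.0,5.6,13.5,0,4.0,5.6,14,0,4.5,5.6,14,0,5,5.6,14.1,0,5.5,5.6,14.1,0,6,5.6,14.2,0],
  "hand": 0,
  "squeeze": 40
}}

```text
t: 19.5
tcp_pos: [0.4746, -0.031, -0.0001]
tool_rot: [0.021, 1.0, 0.004, -0.02]
force: [18.4, 10.9, 43.7]
finger_gap: -0.002
```

>>> {"op": "drive_tool", "data": {
  "deltas": [0,0,0,0,0,0,0.4,0,0.6,0,0.5,0,1.0,0,0.5,0,1.4,0,0.5,0,1.7,0,0.5,0]
}}

```text
t: 20.1
tcp_pos: [0.4729, -0.034, -0.0001]
tool_rot: [0.022, 1.0, -0.001, -0.002]
force: [15.1, 4.0, 29.5]
finger_gap: 0.0
```

>>> {"op": "drive_tool", "data": {
  "deltas": [0,0,-4,0,0,2,-9,0,0.5,7,-14,0,1,12,-16,0,2,17,-18,0,2.5,22,-18,0,2.5,24,-18,0,2.5,24,-18,0,2.5,24,-18,0],
  "hand": 4
}}

```text
t: 21.0
tcp_pos: [0.4581, 0.2078, 0.1791]
tool_rot: [0.02, 1.0, -0.001, -0.003]
force: [-0.0, -0.8, -0.7]
finger_gap: 0.47
```

Run:
```python
from go import *
rel()
s=snap('wrist','w8')
```

```text
tcp [0.4581 0.2078 0.1791] xdir 177.66 zax [-0.0064 -0.0022 -1.    ] F [-0.  -0.8 -0.7] gap 0.47
```

View pics/w8.png

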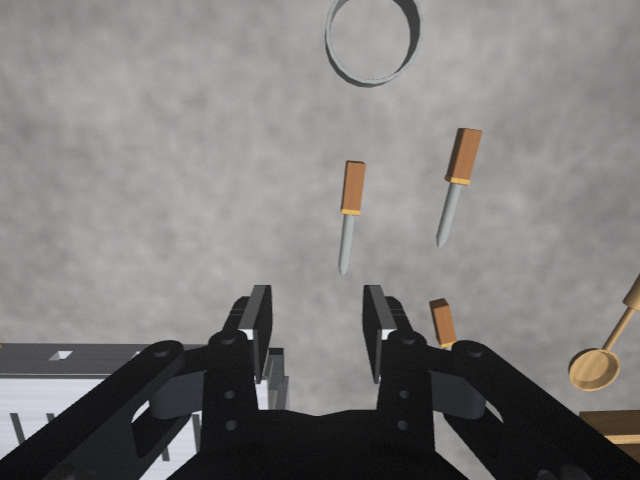

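```bash
cat > pin.py <<'E'
from go import *
def pin(s,re,sh,ti,zc=.008):
    a=onz(s,*re,zc+.008);b=onz(s,*sh,zc+.008);c=onz(s,*ti,zc)
    u=(c-a)[:2];u/=np.linalg.norm(u);ctr=((a+b)/2)[:2]
    print('len',np.linalg.norm((b-a)[:2]),np.linalg.norm((c-a)[:2]),'ctr',ctr,'ang',np.degrees(np.arctan2(u[1],u[0])))
    return ctr,u
E
python3 - <<'E'
from pin import *
s=load('w8')
c,u=pin(s,(356,161.5),(350,213),(343,274))
g=c+.005*u
rel((*g,.08),(*g,.003))
pin(s,(469.5,129),(457.5,183),(440,245))
E
```

```text
len 0.04486258066716856 0.10675280203520451 ctr [0.4366134  0.24031031] ang -6.673037613933722
tcp [0.4583 0.2067 0.179 ] xdir 177.53 zax [-0.0069 -0.0023 -1.    ] F [-1.3 -0.4  0.5] gap 0.473
(np.float64(0.441579525128476), np.float64(0.23972928994295986), 0.08) -> [1.75 3.25 9.9 ]
(np.float64(0.441579525128476), np.float64(0.23972928994295986), 0.003) -> [ 1.7   3.27 17.6 ]
len 0.04476314520772158 0.10412186828941573 ctr [0.41389231 0.33331791] ang -8.440623904627639
```

>>> {"op": "drive_tool", "data": {
  "deltas": [0.5,1,2,1,1,2,4,2,1.7,3.2,6,4.2,1.7,3.2,7,4.2,1.7,3.2,7,4.2,1.7,3.2,7,4.2]
}}

```text
t: 21.65
tcp_pos: [0.443, 0.238, 0.1091]
tool_rot: [0.059, 0.998, -0.002, -0.003]
force: [0.2, 0.4, 0.4]
finger_gap: 0.471
```

Run:
```python
from go import *
rel()
s=snap('wrist','w9');im=s['frame'][:,:,::-1]
cv2.imwrite('pics/c12.png',cv2.resize(im[160:360,240:400],None,fx=3,fy=3,interpolation=cv2.INTER_CUBIC))
```

```text
tcp [0.443  0.238  0.1091] xdir 173.26 zax [-0.0069 -0.0026 -1.    ] F [0.2 0.4 0.4] gap 0.471
```

View pics/c12.png

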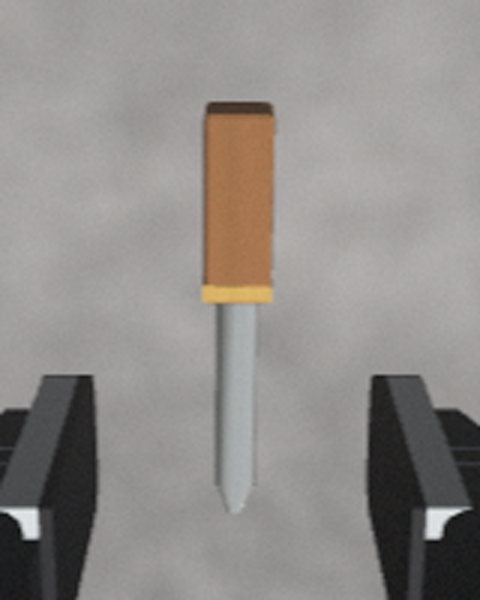

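Run:
```python
from pin import *
s=load('w9')
c,u=pin(s,(320,198),(319.2,260.7),(318.3,330.7))
g=c+.005*u
rel((*g,.004))
```

```text
len 0.04504847685618234 0.10665866992341756 ctr [0.43771741 0.24107803] ang -7.244384241837446
tcp [0.4433 0.2383 0.1095] xdir 173.26 zax [-0.0057 -0.0022 -1.    ] F [ 0.3 -0.4  0. ] gap 0.466
(np.float64(0.44267749446485144), np.float64(0.24044751776803008), 0.004) -> [ 0.03  0.24 10.55]
```

>>> {"op": "drive_tool", "data": {
  "deltas": [0,0.2,4,0.5,0,0.2,7,0.5,0,0.2,9.5,0.5,0,0.2,10.5,0.5,0,0.2,10.5,0.5]
}}

```text
t: 22.2
tcp_pos: [0.443, 0.2396, 0.0041]
tool_rot: [0.063, 0.998, -0.002, -0.003]
force: [0.6, -0.1, 0.6]
finger_gap: 0.465
```

>>> {"op": "drive_tool", "data": {
  "deltas": [0,0,0,0,0,0,0,0,0,0,0,0,0,0,0,0,0,0,0,0],
  "hand": 0,
  "squeeze": 70
}}

```text
t: 22.7
tcp_pos: [0.4442, 0.2399, 0.0056]
tool_rot: [0.063, 0.998, -0.001, -0.002]
force: [-0.1, -0.6, 6.8]
finger_gap: 0.159
```

Run:
```python
from go import *
m=np.array([.999,-.0447]);
H2=np.array([.5677,-.0214])
p=H2-.093*m
rel((*p,.056),)
```

```text
tcp [0.4442 0.2399 0.0056] xdir 172.75 zax [-0.0038 -0.0019 -1.    ] F [-0.1 -0.6  6.8] gap 0.159
(np.float64(0.47479299999999997), np.float64(-0.0172429), 0.056) -> [ -6.27 -25.13  -5.01]
```

>>> {"op": "drive_tool", "data": {
  "deltas": [0,0,-2,0,0,0,-4.7,0,-1,-4,-4.7,-1,-2,-8,-4.7,-2,-3,-12,-4.7,-3,-4,-16,-4.7,-4,-5,-20,-4.7,-4.7,-6.3,-24,-4.7,-4.7,-6.3,-25.1,-4.7,-4.7,-6.3,-25.1,-4.7,-4.7,-6.3,-25.1,-4.7,-4.7]
}}

```text
t: 23.8
tcp_pos: [0.4743, -0.0163, 0.0531]
tool_rot: [0.022, 1.0, -0.001, -0.002]
force: [0.4, 0.5, -1.1]
finger_gap: 0.157
```

```bash
cat > chk.py <<'E'
from go import *
import sys
tag,L,z,hi=sys.argv[1],float(sys.argv[2]),float(sys.argv[3]),int(sys.argv[4])
rel()
st=manip.sense();R=Ro.from_quat(st['tool_rot']).as_matrix()
H=[(.5740,.119),(.5709,.049),(.5677,-.0214),(.5646,-.091)]
d=snap('side',tag);im=d['frame'][:,:,::-1]
o=cv2.resize(im[170:290,240:370],None,fx=5,fy=5,interpolation=cv2.INTER_CUBIC)
cv2.imwrite(f'pics/{tag}c.png',o)
T=st['tcp_pos']-R[:,0]*L; T[2]=z
m=np.array([.999,-.0447]);h=np.array(H[hi])
print('tip',np.round(T,4),'lateral off',np.dot(T[:2]-h,[.0447,.999]),'dist',np.dot(h-T[:2],m))
for q in (T,(st['tcp_pos']-R[:,0]*(L-.055))*[1,1,0]+[0,0,z],(*H[hi],.055)):
    u,v=proj(d,q);print(np.round(((u+1-240)*5,(v+.6-170)*5),1))
E
python3 chk.py d9 .0764 .055 2
```

```text
tcp [ 0.4743 -0.0163  0.0531] xdir 177.43 zax [-0.0048 -0.0014 -1.    ] F [ 0.4  0.5 -1.1] gap 0.157
tip [ 0.5507 -0.0197  0.055 ] lateral off 0.0009536806804232773 dist 0.01708918162656976
[320.8 339. ]
[424.4 364.3]
[290.  330.2]
```

View pics/d9c.png

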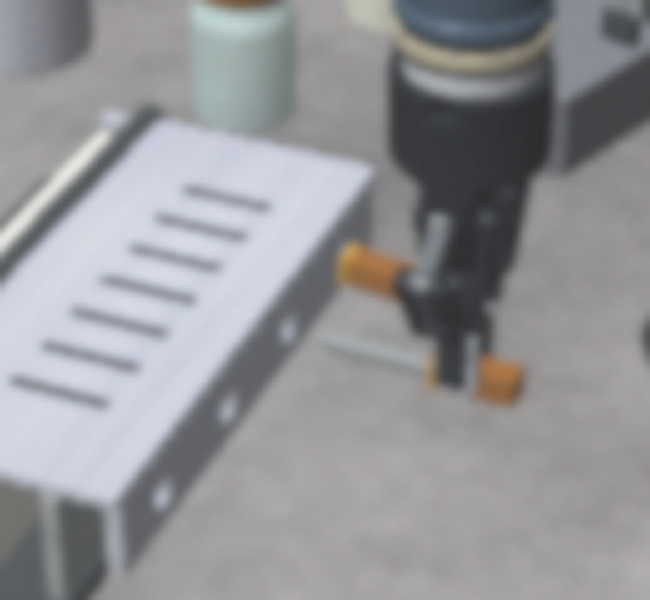

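>>> {"op": "drive_tool", "data": {
  "deltas": [0,-0.15,0,0,-0.7,-0.15,0,0,-1.4,-0.15,0,0,-2,-0.15,0,0,-2.6,-0.15,0,0,-3.2,-0.15,0,0,-3.8,-0.15,0,0,-4.4,-0.15,0,0,-5,-0.15,0,0,-5.6,-0.15,0,0,-6.2,-0.15,0,0,-6.7,-0.15,0,0]
}}

```text
t: 25.05
tcp_pos: [0.5418, -0.0203, 0.0527]
tool_rot: [0.022, 1.0, -0.001, -0.002]
force: [-0.1, 0.4, -0.6]
finger_gap: 0.158
```

>>> {"op": "drive_tool", "data": {
  "deltas": [-0.4,0,0,0,-0.8,0,0,0,-1.0,0,0,0,-1.2,0,0,0,-1.3,0,0,0]
}}

```text
t: 25.55
tcp_pos: [0.5509, -0.0203, 0.0521]
tool_rot: [0.021, 1.0, -0.0, -0.007]
force: [-6.9, -2.0, 1.5]
finger_gap: 0.16
```

>>> {"op": "drive_tool", "data": {
  "deltas": [-0.3,0,0,0,-0.6,0,0,0,-0.7,0,0,0,-0.7,0,0,0,-0.3,0,0,0,0,0,0,0]
}}

```text
t: 26.15
tcp_pos: [0.5506, -0.0202, 0.052]
tool_rot: [0.022, 1.0, -0.0, -0.006]
force: [1.0, -0.3, -1.2]
finger_gap: 0.157
```

>>> {"op": "drive_tool", "data": {
  "deltas": [0,0,0,0,0,0,0,0,0,0,0,0,0,0,0,0,0,0,-4,0,2,0,-8,0,2,0,-12,0,2,0,-12,0,2,0,-12,0],
  "hand": 4
}}

```text
t: 27.05
tcp_pos: [0.5331, -0.0195, 0.1735]
tool_rot: [0.022, 1.0, -0.001, -0.005]
force: [-0.5, 0.2, 0.6]
finger_gap: 0.465
```

Run:
```python
from go import *
rel()
s=snap('wrist','w10');im=s['frame'][:,:,::-1]
cv2.imwrite('pics/c13.png',cv2.resize(im[200:340,180:400],None,fx=3.6,fy=3.6,interpolation=cv2.INTER_CUBIC))
for u in (317,233):
  P=np.array([dep(s,u,r) for r in range(240,280,4)]);print(np.round(P[[0,-1]],4),np.degrees(np.polyfit(P[:,0],P[:,2],1)[0]))
```

```text
tcp [ 0.5331 -0.0195  0.1735] xdir 177.53 zax [-0.0097 -0.001  -1.    ] F [-0.5  0.2  0.6] gap 0.465
[[ 0.5415 -0.019   0.0585]
 [ 0.5676 -0.0202  0.0665]] 7.834635702334008
[[ 0.5385 -0.0826  0.0594]
 [ 0.5642 -0.0834  0.0681]] 3.0875017425150593
```

View pics/c13.png

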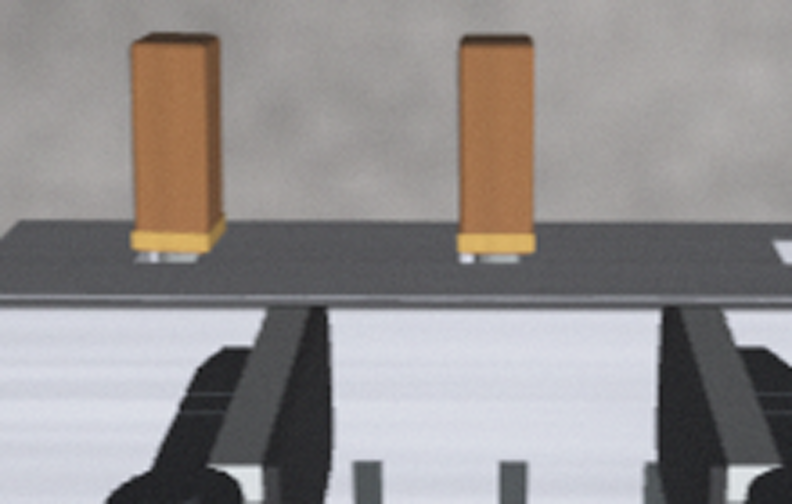

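Run:
```python
from go import *
rel((.425,.33,.11),)
```

```text
tcp [ 0.5321 -0.0193  0.1722] xdir 177.53 zax [-1.270e-02 -2.000e-04 -9.999e-01] F [-0.8  0.6 -0.8] gap 0.467
(0.425, 0.33, 0.11) -> [12.13 34.44  6.35]
```

>>> {"op": "drive_tool", "data": {
  "deltas": [1,4,0,0,2,8,0,0,4,13,1,0,6,18,2,2,8,23,4,4,10,28,5,6,12,33,6.3,6,12,34.4,6.3,6,12,34.4,6.3,6,12,34.4,6.3,6]
}}

```text
t: 28.1
tcp_pos: [0.4249, 0.3298, 0.1087]
tool_rot: [0.073, 0.997, -0.002, -0.008]
force: [0.0, -0.5, -0.1]
finger_gap: 0.466
```

Run:
```python
from go import *
rel()
s=snap('wrist','w11')
```

```text
tcp [0.4249 0.3298 0.1087] xdir 171.68 zax [-0.0158 -0.0021 -0.9999] F [ 0.  -0.5 -0.1] gap 0.466
```

View pics/w11.png

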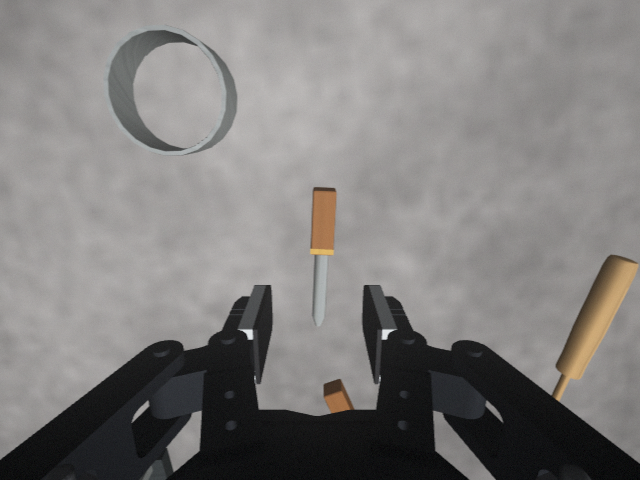

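Run:
```python
from pin import *
s=load('w11');im=s['frame'][:,:,::-1]
cv2.imwrite('pics/c14.png',cv2.resize(im[170:340,260:380],None,fx=3.5,fy=3.5,interpolation=cv2.INTER_CUBIC))
c,u=pin(s,(325,191),(322.5,254),(319,325))
g=c+.0065*u
rel((*g,.005))
print(onz(s,340,390,.016))
```

```text
len 0.04460177660493172 0.10575126991599768 ctr [0.41434568 0.33649622] ang -10.342723132296845
tcp [0.4255 0.3289 0.1092] xdir 171.57 zax [-0.0152 -0.0018 -0.9999] F [-0.4 -0.8 -0.5] gap 0.465
(np.float64(0.4207400681069424), np.float64(0.33532923806457404), 0.005) -> [ 0.41  0.6  10.42]
[0.55169544 0.33031591 0.016     ]
```

View pics/c14.png

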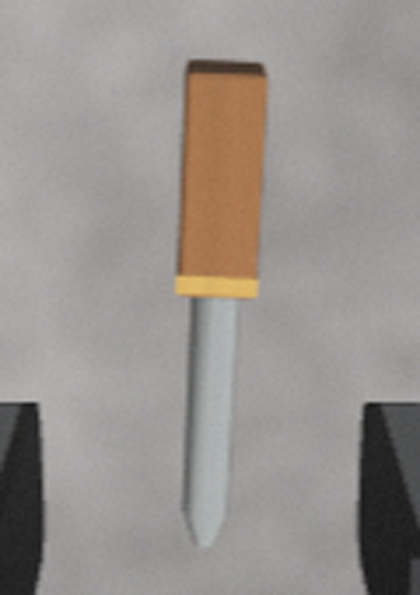

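>>> {"op": "drive_tool", "data": {
  "deltas": [0.2,0.3,4,1,0.4,0.6,7,2.2,0.4,0.6,9.5,2.2,0.4,0.6,10.4,2.2,0.4,0.6,10.4,2.2]
}}

```text
t: 28.65
tcp_pos: [0.4206, 0.3336, 0.0041]
tool_rot: [0.094, 0.996, -0.002, -0.009]
force: [-1.0, 0.4, 0.4]
finger_gap: 0.466
```

>>> {"op": "drive_tool", "data": {
  "deltas": [0,0,0,0,0,0,0,0,0,0,0,0,0,0,0,0,0,0,0,0],
  "hand": 0
}}

```text
t: 29.15
tcp_pos: [0.4217, 0.3338, 0.0054]
tool_rot: [0.094, 0.996, -0.002, -0.008]
force: [0.1, -2.7, 6.2]
finger_gap: 0.163
```

Run:
```python
from go import *
m=np.array([.999,-.0447]);l=np.array([.0447,.999])
p=np.array([.5709,.049])-.093*m-.001*l
st=manip.sense()
rel((*p,.055+st['tcp_pos'][2]-.008),)
```

```text
tcp [0.4217 0.3338 0.0054] xdir 169.27 zax [-0.0156 -0.0026 -0.9999] F [ 0.1 -2.7  6.2] gap 0.163
(np.float64(0.47794829999999994), np.float64(0.0521581), np.float64(0.052409994385990026)) -> [-10.71 -26.65  -4.71]
```

>>> {"op": "drive_tool", "data": {
  "deltas": [0,0,-2,0,0,0,-4.7,0,-1,-4,-4.7,-1,-2,-8,-4.7,-2,-3.5,-12,-4.7,-3,-5,-16,-4.7,-5,-7,-20,-4.7,-7,-9,-24,-4.7,-8.2,-10.7,-26.7,-4.7,-8.2,-10.7,-26.7,-4.7,-8.2,-10.7,-26.7,-4.7,-8.2]
}}

```text
t: 30.25
tcp_pos: [0.4778, 0.0511, 0.0524]
tool_rot: [0.023, 1.0, -0.001, -0.008]
force: [-0.2, -0.6, -0.5]
finger_gap: 0.161
```

```bash
python3 chk.py d10 .0755 .055 1
```

```text
tcp [0.4778 0.0511 0.0524] xdir 177.34 zax [-0.0156 -0.0023 -0.9999] F [-0.2 -0.6 -0.5] gap 0.161
tip [0.5532 0.0476 0.055 ] lateral off -0.002143322277621617 dist 0.017585263722623447
[265.5 415.6]
[372.9 443.3]
[229.8 409.5]
```

View pics/d10c.png

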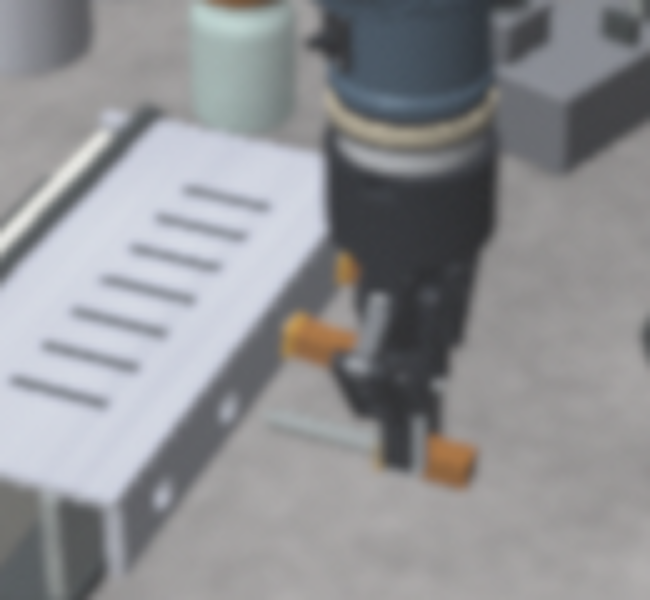

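>>> {"op": "drive_tool", "data": {
  "deltas": [0,0.1,0,0,-0.7,0.1,0,0,-1.4,0.1,0,0,-2,0.1,0,0,-2.6,0.1,0,0,-3.2,0.1,0,0,-3.8,0.1,0,0,-4.4,0.1,0,0,-5,0.1,0,0,-5.6,0.1,0,0,-6.2,0.1,0,0,-6.7,0.1,0,0]
}}

```text
t: 31.5
tcp_pos: [0.5447, 0.0499, 0.0512]
tool_rot: [0.022, 1.0, -0.001, -0.008]
force: [0.5, 0.0, -1.2]
finger_gap: 0.161
```

>>> {"op": "drive_tool", "data": {
  "deltas": [-0.4,0,-0.1,0,-0.8,0,-0.1,0,-1.0,0,-0.1,0,-1.2,0,-0.1,0,-1.4,0,-0.1,0,-1.7,0,-0.1,0,-1.9,0,-0.1,0,-1.9,0,-0.1,0,-1.4,0,-0.1,0,-1.1,0,-0.1,0]
}}

```text
t: 32.5
tcp_pos: [0.5551, 0.0496, 0.0519]
tool_rot: [0.022, 1.0, -0.001, -0.008]
force: [-0.4, 0.2, -1.2]
finger_gap: 0.162
```

>>> {"op": "drive_tool", "data": {
  "deltas": [0,0,0,0,0,0,0,0,0,0,0,0,0,0,0,0,0,0,-4,0,2,0,-8,0,2,0,-12,0,2,0,-12,0,2,0,-12,0],
  "hand": 4
}}

```text
t: 33.4
tcp_pos: [0.538, 0.0507, 0.1734]
tool_rot: [0.022, 1.0, -0.001, -0.007]
force: [-0.1, 0.0, -1.0]
finger_gap: 0.465
```

Run:
```python
from go import *
rel((.53,.28,.20))
s=snap('wrist','w12');im=s['frame'][:,:,::-1]
cv2.imwrite('pics/c15.png',cv2.resize(im[200:340,100:400],None,fx=2.6,fy=3.6,interpolation=cv2.INTER_CUBIC))
```

```text
tcp [0.538  0.0507 0.1734] xdir 177.44 zax [-0.0131 -0.0025 -0.9999] F [-0.1  0.  -1. ] gap 0.465
(0.53, 0.28, 0.2) -> [ 1.86 22.87 -2.71]
```

View pics/c15.png

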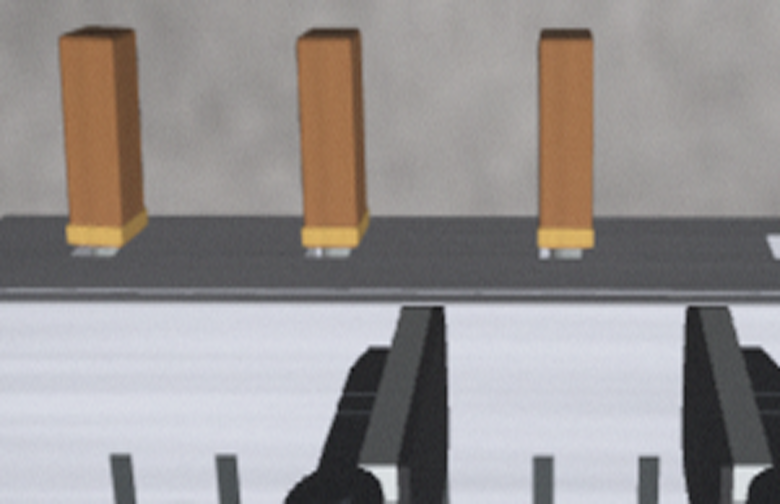

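Run:
```python
from go import *
rel((.57,.33,.12))
print(manip.sense()['q'])
```

```text
tcp [0.5371 0.0507 0.1721] xdir 177.43 zax [-0.0163 -0.0022 -0.9999] F [-0.2 -0.  -1. ] gap 0.471
(0.57, 0.33, 0.12) -> [-2.12 28.06  5.1 ]
[-0.11084869  0.49964374  1.69535613 -0.00481382  0.96251523 -1.63406975]
```

>>> {"op": "drive_tool", "data": {
  "deltas": [0,3,0,0,0,7,0,0,0,11,0,0,-0.5,15,0,-4,-1,19,1,-8,-1.5,23,3,-12,-2.1,27,4,-15,-2.1,28,5,-17,-2.1,28,5.1,-17,-2.1,28,5.1,-17]
}}

```text
t: 34.45
tcp_pos: [0.5685, 0.3281, 0.1183]
tool_rot: [-0.125, 0.992, -0.001, -0.01]
force: [-0.5, 0.6, 0.1]
finger_gap: 0.466
```

Run:
```python
from go import *
rel()
s=snap('wrist','w13')
```

```text
tcp [0.5685 0.3281 0.1183] xdir -165.6 zax [-0.0199 -0.0042 -0.9998] F [-0.5  0.6  0.1] gap 0.466
```

View pics/w13.png

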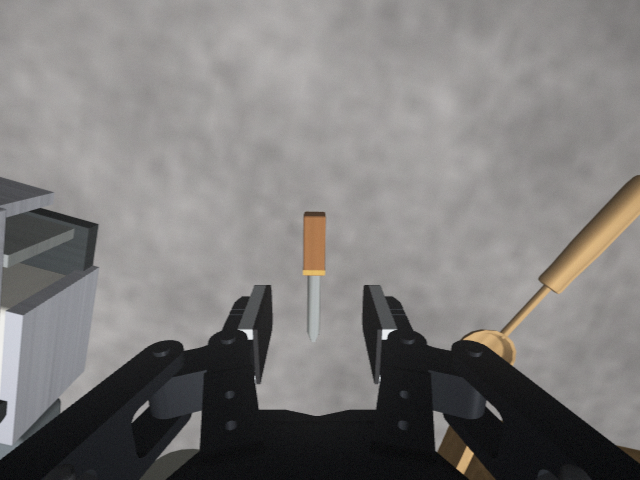

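Run:
```python
from pin import *
s=load('w13');im=s['frame'][:,:,::-1]
cv2.imwrite('pics/c16.png',cv2.resize(im[200:350,260:370],None,fx=4,fy=4,interpolation=cv2.INTER_CUBIC))
c,u=pin(s,(314.5,216),(313.5,275),(313,341))
g=c+.0065*u
rel((*g,.005),onz(s,470,345,.01))
```

```text
len 0.04507237399968251 0.10635101661643923 ctr [0.57673215 0.32898282] ang 13.65179020178457
tcp [0.5692 0.3278 0.1192] xdir -165.65 zax [-0.0183 -0.0035 -0.9998] F [-0.8 -0.1  0.2] gap 0.471
(np.float64(0.5830485168377626), np.float64(0.33051694928395997), 0.005) -> [-1.62 -0.09 11.4 ]
[0.62891533 0.47277065 0.01      ] -> [-9.58 12.55 10.76]
```

View pics/c16.png

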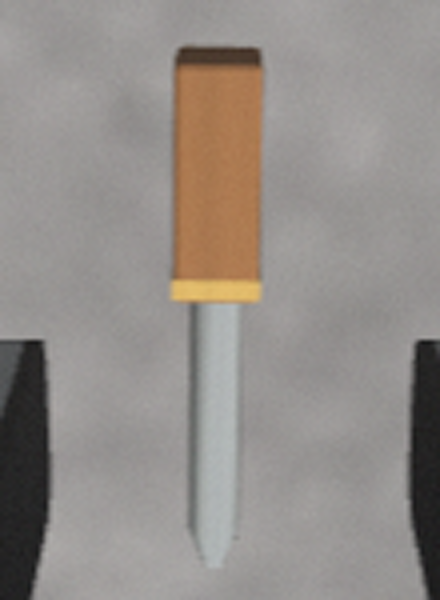

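>>> {"op": "drive_tool", "data": {
  "deltas": [-1,0,4,0.7,-1.6,0,8,0.7,-1.6,0,10.5,0.7,-1.6,0,11.4,0.7,-1.6,0,11.4,0.7]
}}

```text
t: 35.0
tcp_pos: [0.5821, 0.3298, 0.0042]
tool_rot: [-0.118, 0.993, -0.001, -0.011]
force: [0.7, 0.2, -0.0]
finger_gap: 0.466
```

>>> {"op": "drive_tool", "data": {
  "deltas": [0,0,0,0,0,0,0,0,0,0,0,0,0,0,0,0,0,0,0,0],
  "hand": 0
}}

```text
t: 35.5
tcp_pos: [0.5836, 0.3299, 0.0066]
tool_rot: [-0.118, 0.993, -0.001, -0.009]
force: [0.2, -1.4, 7.7]
finger_gap: 0.16
```

Run:
```python
from go import *
m=np.array([.999,-.0447]);l=np.array([.0447,.999])
h0=np.array([.5740,.1185]);p=h0-.093*m-.0005*l
st=manip.sense();z=.055+st['tcp_pos'][2]-.008
rel((.475,.29,z+.03),(*p,z))
```

```text
tcp [0.5836 0.3299 0.0066] xdir -166.45 zax [-0.0171 -0.0039 -0.9998] F [ 0.2 -1.4  7.7] gap 0.16
(0.475, 0.29, np.float64(0.08356757273682452)) -> [11.63 -1.34 -7.5 ]
(np.float64(0.48107064999999993), np.float64(0.12215759999999999), np.float64(0.05356757273682452)) -> [ 14.92 -17.8   -4.44]
```

>>> {"op": "drive_tool", "data": {
  "deltas": [0,0,-2,0,2,0,-5,0,5,-0.5,-7,2,9,-1,-7.5,4,11.6,-1.3,-7.5,8,12.5,-5,-7,12,13.5,-9,-6,14,14.2,-13,-5,16.1,14.9,-17,-4.5,16.1,14.9,-17.8,-4.4,16.1,14.9,-17.8,-4.4,16.1,14.9,-17.8,-4.4,16.1]
}}

```text
t: 36.7
tcp_pos: [0.4816, 0.1228, 0.0535]
tool_rot: [0.022, 1.0, -0.002, -0.008]
force: [-0.1, 0.8, -1.0]
finger_gap: 0.162
```

```bash
python3 chk.py d11 .0755 .055 0
```

```text
tcp [0.4816 0.1228 0.0535] xdir 177.45 zax [-0.0161 -0.0035 -0.9999] F [-0.1  0.8 -1. ] gap 0.162
tip [0.557  0.1195 0.055 ] lateral off -0.00026630344274722323 dist 0.01698889710113219
[198.4 505. ]
[310.5 535.2]
[164.2 496.1]
```

View pics/d11c.png

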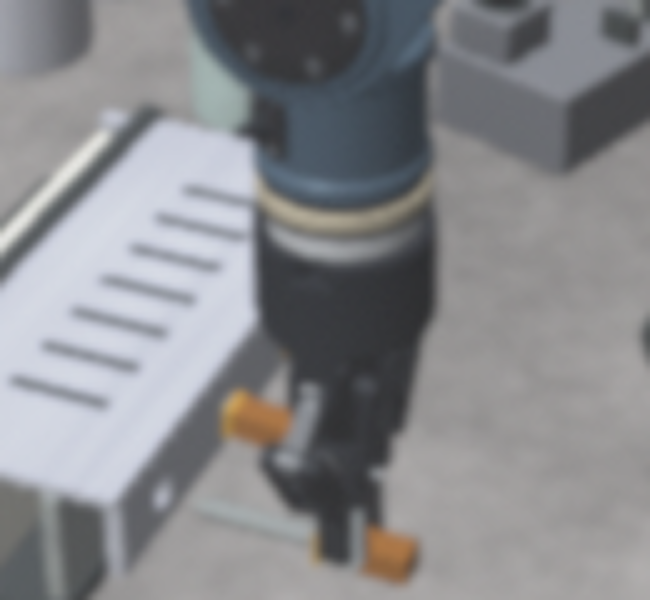

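>>> {"op": "drive_tool", "data": {
  "deltas": [0,-0.1,0,0,-0.7,-0.1,0,0,-1.4,-0.1,0,0,-2,-0.1,0,0,-2.6,-0.1,-0.05,0,-3.2,-0.1,-0.05,0,-3.8,-0.1,-0.05,0,-4.4,-0.1,-0.1,0,-5,-0.1,-0.1,0,-5.6,-0.1,-0.1,0,-6.2,-0.1,-0.1,0,-6.7,-0.1,-0.1,0]
}}

```text
t: 37.95
tcp_pos: [0.5489, 0.1193, 0.0534]
tool_rot: [0.022, 1.0, -0.002, -0.008]
force: [0.0, 0.2, -1.0]
finger_gap: 0.162
```

>>> {"op": "drive_tool", "data": {
  "deltas": [-0.4,0,0,0,-0.8,0,0,0,-1.0,0,0,0,-1.2,0,0,0,-1.4,0,0,0,-1.7,0,0,0,-1.9,0,0,0,-1.9,0,0,0,-1.4,0,0,0,-1.05,0,0,0]
}}

```text
t: 38.95
tcp_pos: [0.5577, 0.119, 0.0529]
tool_rot: [0.022, 1.0, -0.002, -0.009]
force: [-0.4, -0.1, -1.6]
finger_gap: 0.16
```

>>> {"op": "drive_tool", "data": {
  "deltas": [0,0,0,0,0,0,0,0,0,0,0,0,0,0,0,0,0,0,-4,0,2,0,-8,0,3,-1,-12,0,3,-4,-12,0,3,-7,-12,0,3,-9,-12,0,3,-9,-12,0],
  "hand": 4
}}

```text
t: 40.05
tcp_pos: [0.5267, 0.0286, 0.1742]
tool_rot: [0.023, 1.0, -0.002, -0.008]
force: [-0.3, 0.4, -0.3]
finger_gap: 0.469
```

Run:
```python
from go import *
rel()
s=snap('wrist','w14');im=s['frame'][:,:,::-1]
cv2.imwrite('pics/c17.png',cv2.resize(im[200:340,150:480],None,fx=2.4,fy=3.6,interpolation=cv2.INTER_CUBIC))
d=snap('side','d14');im=d['frame'][:,:,::-1]
cv2.imwrite('pics/d14c.png',cv2.resize(im[170:290,240:370],None,fx=5,fy=5,interpolation=cv2.INTER_CUBIC))
```

```text
tcp [0.5267 0.0286 0.1742] xdir 177.34 zax [-0.017  -0.0044 -0.9998] F [-0.3  0.4 -0.3] gap 0.469
```

View pics/c17.png

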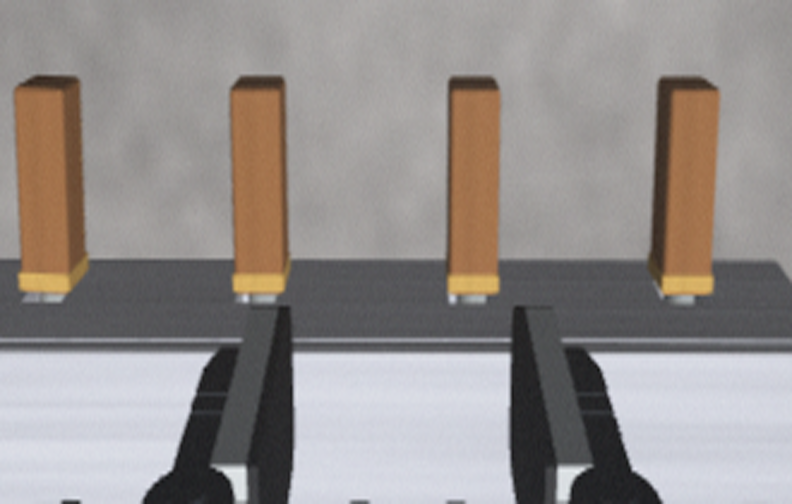

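View pics/d14c.png

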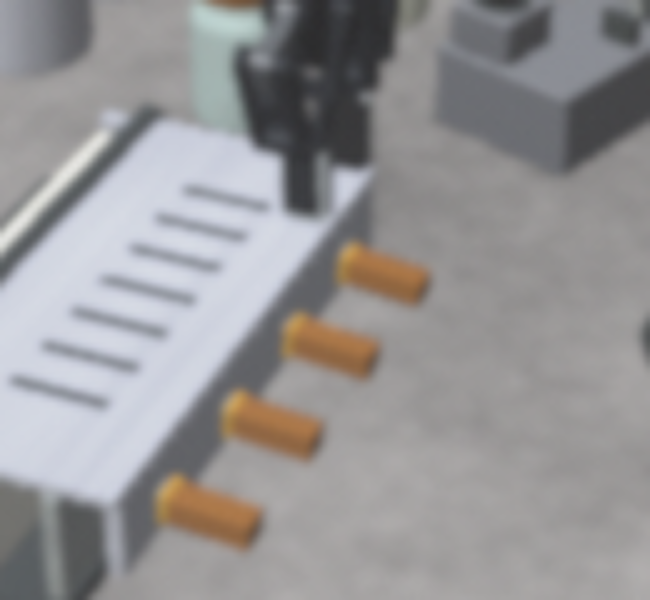

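Run:
```python
from h import *
s=load('w14')
for uc,rt,sb in [(47,89,291),(258,89,290),(474,90,292),(694,90,292)]:
    u=150+uc/2.4; r=200+rt/3.6; b=200+sb/3.6
    P=np.array([dep(s,u,v) for v in np.arange(r+4,b-7,2)]); k=np.polyfit(P[:,0],P[:,2],1)
    # rear edge: intersect ray with fitted line
    def inter(v):
        o,d=ray(s,u,v); t=(k[1]+k[0]*o[0]-o[2])/(d[2]-k[0]*d[0]); return o+d*t
    A,B=inter(r),inter(b)
    F=np.array([dep(s,u+ (14 if uc<600 else -14),v) for v in (280,284,288)])
    print(np.round(A,4),np.round(B,4),'pitch',np.degrees(np.arctan(k[0])),'face',np.round(F.mean(0),4))
```

```text
[ 0.518  -0.0827  0.0566] [ 0.5625 -0.0885  0.0602] pitch 4.5203823526295475 face [ 0.5649 -0.0773  0.0616]
[ 0.521  -0.016   0.0564] [ 0.5651 -0.0195  0.0605] pitch 5.27348620050715 face [ 0.5678 -0.0085  0.0619]
[0.5241 0.0521 0.0572] [0.5686 0.0509 0.0605] pitch 4.2896638604499735 face [0.5714 0.0618 0.0607]
[0.5273 0.1214 0.0566] [0.5715 0.1222 0.061 ] pitch 5.663706341718897 face [0.5723 0.1107 0.0635]
```

Run:
```python
from go import *
rel((.54,-.36,.26))
```

```text
tcp [0.5263 0.0307 0.1739] xdir 177.45 zax [-0.0181 -0.0033 -0.9998] F [-0.4  0.3 -0.4] gap 0.472
(0.54, -0.36, 0.26) -> [ -2.95 -39.    -8.51]
```

>>> {"op": "drive_tool", "data": {
  "deltas": [0,-3,-4,0,0,-7,-8,0,-0.5,-12,-8.5,0,-1,-17,-8.5,0,-1.5,-22,-8.5,0,-2,-27,-8.5,0,-2.5,-32,-8.5,0,-3,-36,-8.5,0,-3,-39,-8.5,0,-3,-39,-8.5,0,-3,-39,-8.5,0]
}}

```text
t: 41.25
tcp_pos: [0.5407, -0.3591, 0.2591]
tool_rot: [0.022, 1.0, -0.001, -0.009]
force: [0.6, 1.0, -0.1]
finger_gap: 0.467
```

Run:
```python
from go import *
rel()
s=snap('wrist','w15')
```

```text
tcp [ 0.5407 -0.3591  0.2591] xdir 177.44 zax [-0.0188 -0.0013 -0.9998] F [ 0.6  1.  -0.1] gap 0.467
```

View pics/w15.png

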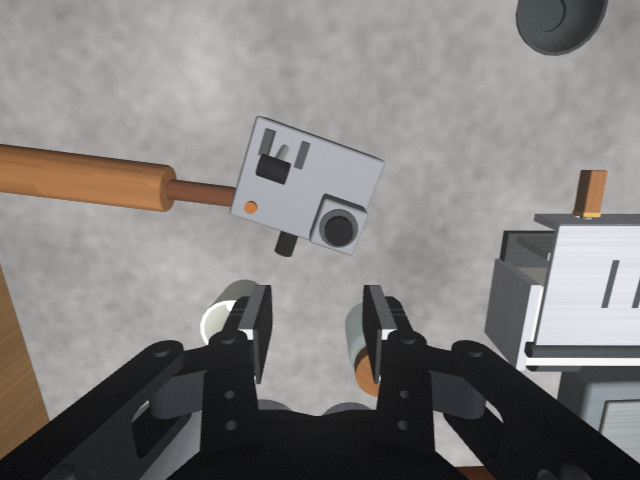

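Run:
```python
from go import *
s=load('w15');im=s['frame'][:,:,::-1]
cv2.imwrite('pics/c18.png',cv2.resize(im[100:270,220:400],None,fx=3.5,fy=3.5,interpolation=cv2.INTER_CUBIC))
A=onz(s,259,116,.055);B=onz(s,383,160,.055);C=onz(s,232,213,.055)
print(A,B,C,np.linalg.norm(A-B),np.linalg.norm(A-C),np.degrees(np.arctan2(-(B-A)[0],(B-A)[1])))
b=onz(s,339.5,227,.1);k=onz(s,274,170,.12);print(b,k,dep(s,339,227),dep(s,274,165))
rel((b[0],b[1],.13))
```

```text
[ 0.45340372 -0.4084025   0.055     ] [ 0.4985368  -0.29334313  0.055     ] [ 0.54405506 -0.4436048   0.055     ] 0.12359471361480498 0.0972464207798696 -21.41804227755754
[ 0.55077417 -0.33903688  0.1       ] [ 0.49662453 -0.39023628  0.12      ] [ 0.55093878 -0.33944247  0.09933584] [ 0.49240662 -0.38945252  0.12389192]
tcp [ 0.5407 -0.3582  0.2593] xdir 177.51 zax [-0.0189 -0.0013 -0.9998] F [ 0.   0.8 -0. ] gap 0.468
(np.float64(0.5507741691383174), np.float64(-0.33903688214242855), 0.13) -> [-1.16  1.98 12.91]
```

View pics/c18.png

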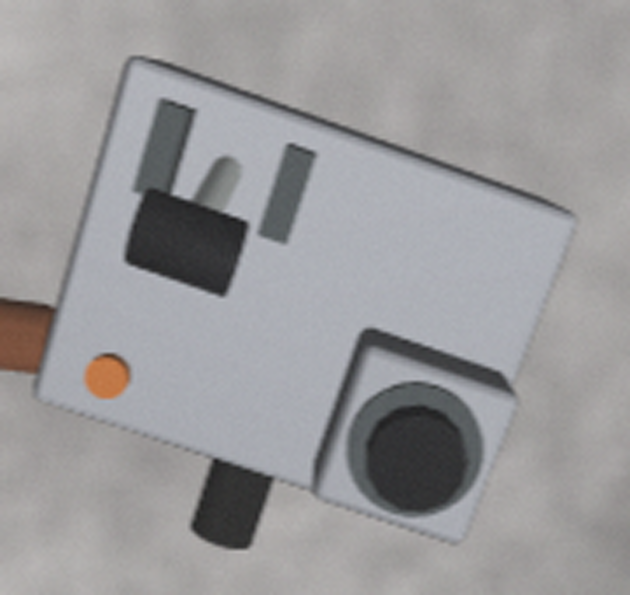

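>>> {"op": "drive_tool", "data": {
  "deltas": [-0.5,1,3,0,-1,2,6,0,-1.4,2,9,0,-1.4,2,11,0,-1.4,2,13,0,-1.3,2,14,0,-1.3,2,14,0],
  "hand": 0
}}

```text
t: 42.0
tcp_pos: [0.5513, -0.3365, 0.1177]
tool_rot: [0.021, 1.0, 0.0, -0.011]
force: [0.1, -0.4, -0.4]
finger_gap: 0.001
```

Run:
```python
from go import *
rel((.554,-.339,.101),(.554,-.339,.092))
d=snap('side','d16');im=d['frame'][:,:,::-1]
s=snap('scene','s16');im2=s['frame'][:,:,::-1]
cv2.imwrite('pics/c19.png',np.hstack([cv2.resize(im[120:220,300:400],(400,400),interpolation=cv2.INTER_CUBIC),cv2.resize(im2[270:350,150:230],(400,400),interpolation=cv2.INTER_CUBIC)]))
```

```text
tcp [ 0.5513 -0.3365  0.1177] xdir 177.62 zax [-0.0218  0.0014 -0.9998] F [ 0.1 -0.4 -0.4] gap 0.001
(0.554, -0.339, 0.101) -> [-0.32 -0.24  1.67]
(0.554, -0.339, 0.092) -> [-0.34 -0.24  2.57]
```

View pics/c19.png

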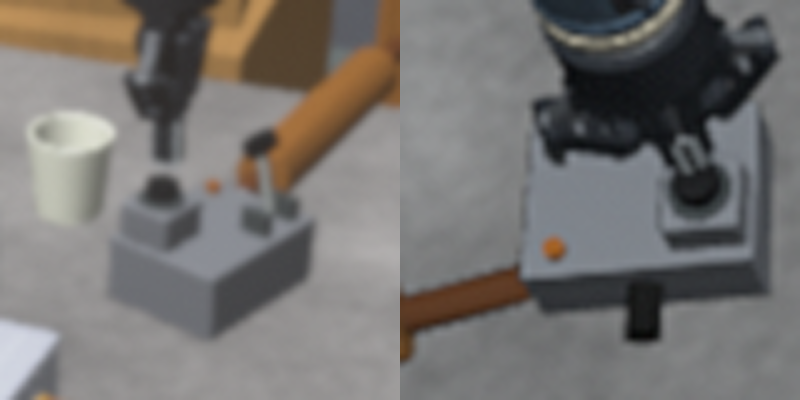

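Fingertips are right above the button; lever up. Press and return.

>>> {"op": "drive_tool", "data": {
  "deltas": [-0.3,-0.2,0.5,0,-0.3,-0.2,1.2,0,-0.3,-0.2,1.7,0,-0.3,-0.2,2.1,0,-0.3,-0.2,2.5,0,-0.3,-0.2,2.6,0,-0.3,-0.2,2.6,0]
}}

```text
t: 42.8
tcp_pos: [0.5551, -0.3405, 0.0942]
tool_rot: [0.021, 1.0, -0.001, -0.009]
force: [-0.9, 0.8, 2.7]
finger_gap: 0.002
```

Run:
```python
from go import *
rel()
d=snap('side','d17');im=d['frame'][:,:,::-1]
cv2.imwrite('pics/c20.png',cv2.resize(im[120:220,300:400],(600,600),interpolation=cv2.INTER_CUBIC))
```

```text
tcp [ 0.5551 -0.3405  0.0942] xdir 177.57 zax [-0.0179 -0.0018 -0.9998] F [-0.9  0.8  2.7] gap 0.002
```

View pics/c20.png

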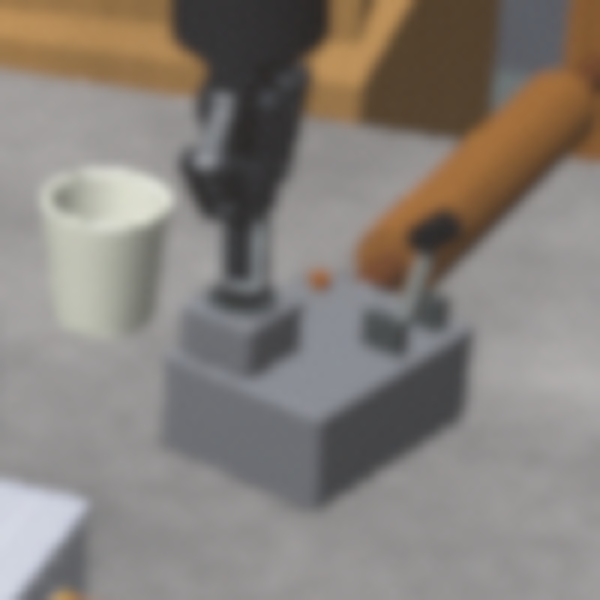

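>>> {"op": "drive_tool", "data": {
  "deltas": [0,0,0.2,0,0,0,0.4,0,0,0,0.6,0,0,0,0.6,0,0,0,0.6,0]
}}

```text
t: 43.35
tcp_pos: [0.5552, -0.3406, 0.0934]
tool_rot: [0.021, 1.0, -0.002, -0.008]
force: [-6.9, 5.7, 27.2]
finger_gap: 0.002
```

Run:
```python
from go import *
rel()
d=snap('side','d18');im=d['frame'][:,:,::-1]
cv2.imwrite('pics/c21.png',cv2.resize(im[120:220,300:400],(600,600),interpolation=cv2.INTER_CUBIC))
```

```text
tcp [ 0.5552 -0.3406  0.0934] xdir 177.59 zax [-0.0168 -0.0032 -0.9999] F [-6.9  5.7 27.2] gap 0.002
```

View pics/c21.png

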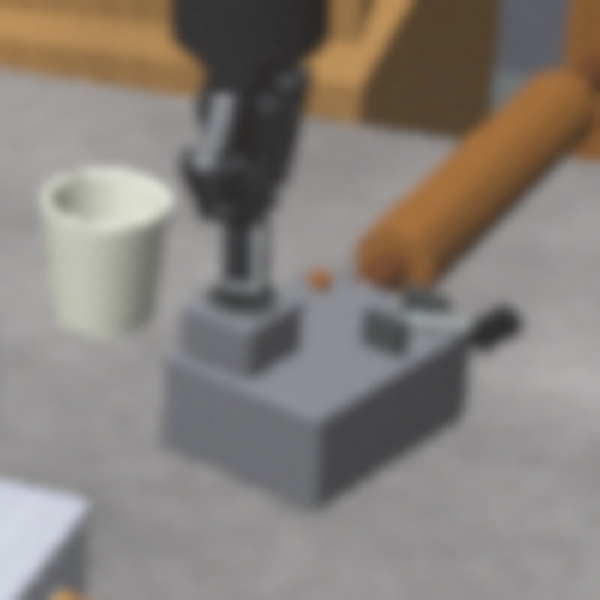

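Run:
```python
from go import *
rel((.47,-.37,.2))
```

```text
tcp [ 0.5552 -0.3406  0.0934] xdir 177.59 zax [-0.0167 -0.0032 -0.9999] F [-5.8  6.  26.1] gap -0.001
(0.47, -0.37, 0.2) -> [  8.56  -3.34 -10.51]
```

>>> {"op": "drive_tool", "data": {
  "deltas": [0,0,-2,0,0,0,-5,0,1,0,-8,0,3,-1,-10.5,3,5,-2,-10.5,8,7,-3,-10.5,14,8.6,-3.3,-10.5,18.9,8.6,-3.3,-10.5,18.9,8.6,-3.3,-10.5,18.9],
  "hand": 5
}}

```text
t: 44.3
tcp_pos: [0.4698, -0.3697, 0.1997]
tool_rot: [0.184, 0.983, -0.003, -0.008]
force: [0.5, 0.9, 0.4]
finger_gap: 0.585
```

Run:
```python
from go import *
rel()
s=snap('wrist','w19')
```

```text
tcp [ 0.4698 -0.3697  0.1997] xdir 158.74 zax [-0.0164 -0.0031 -0.9999] F [0.5 0.9 0.4] gap 0.585
```

View pics/w19.png

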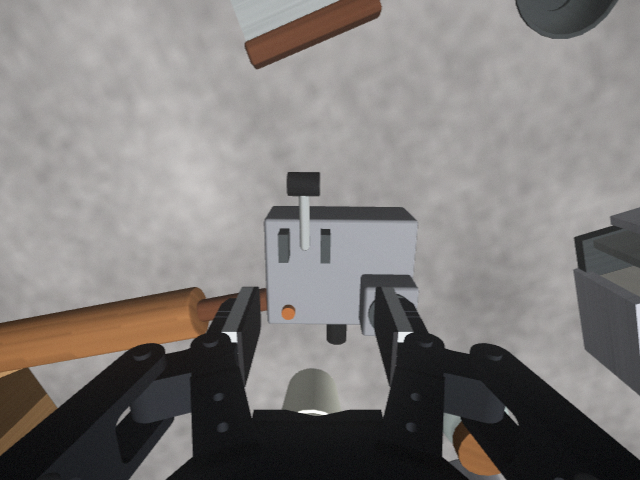

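Run:
```python
from go import *
s=load('w19');im=s['frame'][:,:,::-1]
cv2.imwrite('pics/c22.png',cv2.resize(im[160:260,260:360],(600,600),interpolation=cv2.INTER_CUBIC))
k=onz(s,304,181,.089);print(k,onz(s,304,184,.08),dep(s,304,182),dep(s,304,188))
R=np.array(s['R']);
rel((k[0],k[1],.14),(k[0],k[1],.075))
```

```text
[ 0.43115722 -0.36469972  0.089     ] [ 0.43428727 -0.36636924  0.08      ] [ 0.43202815 -0.36512795  0.08727885] [ 0.43602502 -0.36671985  0.08743027]
tcp [ 0.4703 -0.3697  0.1998] xdir 158.77 zax [-0.0162 -0.0033 -0.9999] F [-0.6 -0.6  0.1] gap 0.585
(np.float64(0.43115722026721154), np.float64(-0.36469972221010344), 0.14) -> [ 3.74 -0.9   6.04]
(np.float64(0.43115722026721154), np.float64(-0.36469972221010344), 0.075) -> [ 3.65 -0.84 12.54]
```

View pics/c22.png

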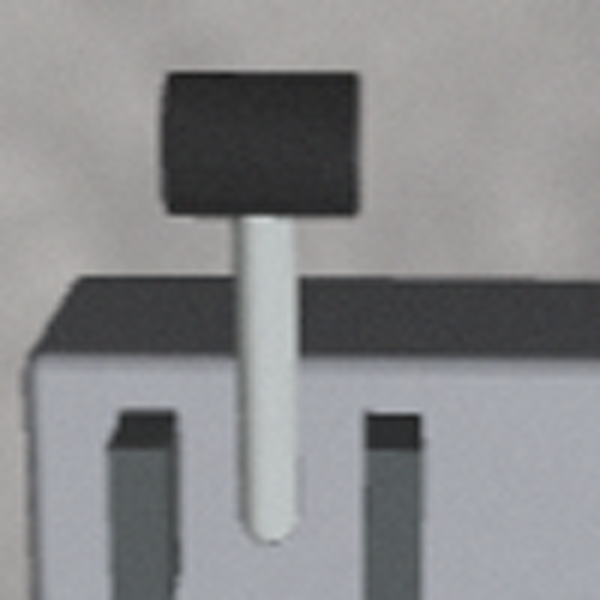

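>>> {"op": "drive_tool", "data": {
  "deltas": [2,-0.5,0,0,3.4,-0.9,2,0,3.4,-0.9,6,0,3.4,-0.9,9,0,3.4,-0.9,11.5,0,3.4,-0.9,12.8,0,3.4,-0.9,12.8,0]
}}

```text
t: 45.05
tcp_pos: [0.4331, -0.3651, 0.0704]
tool_rot: [0.183, 0.983, -0.002, -0.009]
force: [0.2, -0.3, 0.0]
finger_gap: 0.587
```

Run:
```python
from go import *
rel((.4335,-.366,.072))
s=snap('wrist','w20');im=s['frame'][:,:,::-1]
cv2.imwrite('pics/c23.png',im[180:480,150:500])
```

```text
tcp [ 0.4331 -0.3651  0.0704] xdir 158.85 zax [-1.850e-02 -4.000e-04 -9.998e-01] F [ 0.2 -0.3  0. ] gap 0.587
(0.4335, -0.366, 0.072) -> [-0.06 -0.07 -0.16]
```

View pics/c23.png

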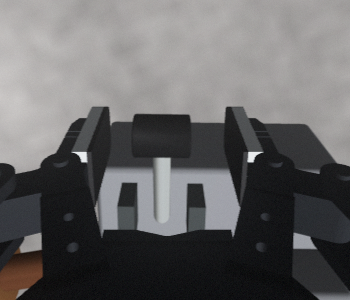

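>>> {"op": "drive_tool", "data": {
  "deltas": [0,0,0,0,0,0,0,0,0,0,0,0,0,0,0,0],
  "hand": 0,
  "squeeze": 20
}}

```text
t: 45.5
tcp_pos: [0.4343, -0.3679, 0.0733]
tool_rot: [0.183, 0.983, -0.005, -0.007]
force: [-2.4, -4.2, 3.8]
finger_gap: 0.274
```

>>> {"op": "drive_tool", "data": {
  "deltas": [-0.15,0,-0.45,0,-0.35,0,-0.9,0,-0.85,0,-1.7,0,-1.5,0,-2.4,0,-2.25,0,-3.05,0,-3.1,0,-3.5,0,-4.0,0,-3.8,0,-4.95,0,-3.95,0,-5.9,0,-3.95,0,-6.6,0,-3.85,0,-6.6,0,-3.85,0]
}}

```text
t: 46.6
tcp_pos: [0.4973, -0.3929, 0.1127]
tool_rot: [0.183, 0.983, -0.006, -0.006]
force: [-3.1, -5.0, 3.9]
finger_gap: 0.276
```

Run:
```python
from go import *
rel()
d=snap('side','d21');im=d['frame'][:,:,::-1]
cv2.imwrite('pics/c24.png',cv2.resize(im[120:220,300:400],(600,600),interpolation=cv2.INTER_CUBIC))
```

```text
tcp [ 0.4973 -0.3929  0.1127] xdir 158.93 zax [-0.0139 -0.0099 -0.9999] F [-3.1 -5.   3.9] gap 0.276
```

View pics/c24.png

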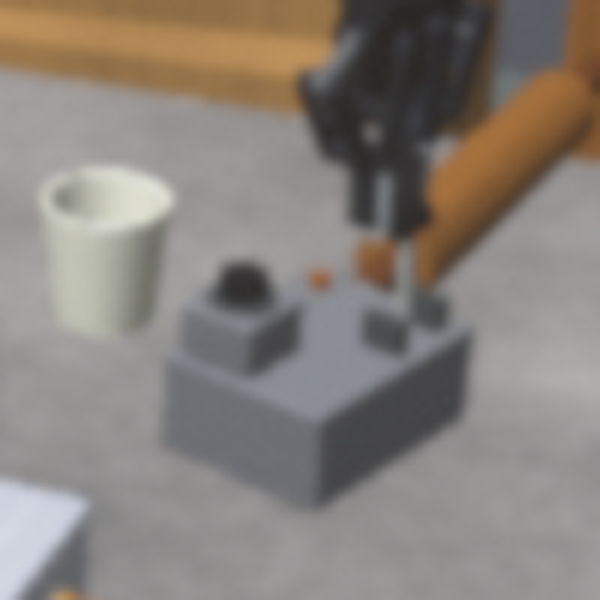

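>>> {"op": "drive_tool", "data": {
  "deltas": [-0.3,0,0.1,0,-0.4,0,0.1,0,-0.4,0,0.1,0,0,0,0,0]
}}

```text
t: 47.05
tcp_pos: [0.4975, -0.393, 0.1127]
tool_rot: [0.183, 0.983, -0.006, -0.005]
force: [-1.3, -3.8, -3.4]
finger_gap: 0.269
```

>>> {"op": "drive_tool", "data": {
  "deltas": [0,0,0,0,0,0,0,0,0,0,0,0,0,0,0,0,0,0,0,0,0,0,-3,0,0,0,-7,0,0,0,-12,0,0,0,-14,0,0,0,-14,0],
  "hand": 5
}}

```text
t: 48.05
tcp_pos: [0.5012, -0.3931, 0.2574]
tool_rot: [0.183, 0.983, -0.009, -0.001]
force: [-0.4, 0.7, -0.7]
finger_gap: 0.584
```

Run:
```python
from go import *
rel()
d=snap('side','d22');im=d['frame'][:,:,::-1]
s=snap('scene','s22')
cv2.imwrite('pics/c25.png',np.hstack([cv2.resize(im[120:220,300:400],(400,400),interpolation=cv2.INTER_CUBIC),cv2.resize(im[170:290,240:370],(400,400),interpolation=cv2.INTER_CUBIC)]))
w=snap('wrist','w22')
```

```text
tcp [ 0.5012 -0.3931  0.2574] xdir 158.95 zax [-0.0062 -0.0175 -0.9998] F [-0.4  0.7 -0.7] gap 0.584
```

View pics/c25.png

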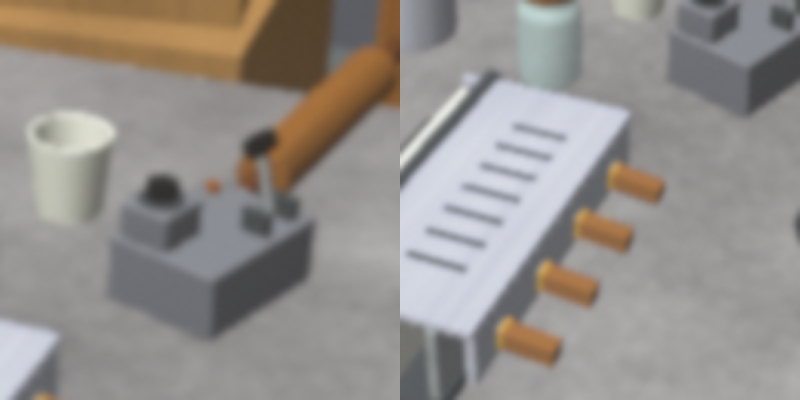

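View pics/s22.png

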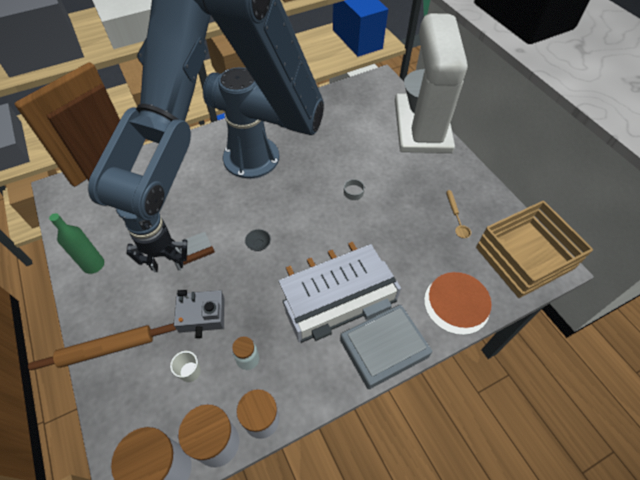

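View pics/w22.png

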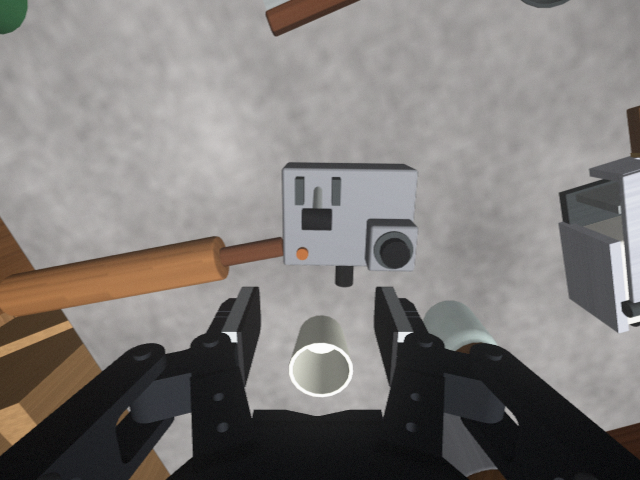

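Run:
```python
from h import *
d=load('d22');a=load('d16')
print('scene diff ok'); print(manip.sign_off())
```

```text
scene diff ok
the job is handed in; nothing more can be done
None
```

I swung the guard down and pushed all four pins into the four holes. Then I pressed the test button and the lever dropped right down. I lifted the lever back up to its stop and handed the job in at about 48 s.

**Last checks:**
- The guard's top measured about 84–85 mm above the bench.
- The lever was back where it started, leaning away from the operator against its stop.
- No pins were left on the bench, and the other kitchen things looked undisturbed in the last overview picture.
- The gripper was clear of everything.

**Pin seating is less certain:**
- Each pin stopped hard within about 1 mm of where its handle should meet the guard.
- Once released, the pins sag about 4–5° at the handle end because of the play in the holes. The pictures then show a gap of about 2–3 mm at the top edge of each handle. I put this down to the sag and measuring error, but I could not confirm contact more finely than about 1 mm.
- The first pin needed extra pushes and a re-grip. I took it as seated because it ended up looking like the other three.

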